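Post the wooden comb into its splash-proof keeper

ROBOT

A 6-joint arm with a two-finger parallel gripper is mounted at the origin on the work surface. World frame = base frame: x ahead of the robot, y to its left, z up, the work surface at z = 0. Lengths are in m, angles in rad, forces in N, time in s.
With the tool pointing down it reaches from about 0.375 to 0.925 m from the base axis. Payload 5.7 kg.
Tool frame: the origin (TCP) lies at the very end of the fingers, on their centre line; the grasp point (between the pads) lies bot.pinch_z behind it (bot.pinch_z is the distance from the TCP to the grasp point, in m); z points along the fingers, y is the direction in which the jaws open and shut (so a half turn about z gives the same grasp; the last joint's range is limited). The gripper opens to 88 mm and grips with 3 to 60 N. Pads are 20 mm wide; open, the fingers measure 115 mm over their backs; the gripper's body (75 mm by 178 mm) begins 61 mm behind the grasp point.
Start: joints at [1.195, 0.359, 1.51, -0, 1.272, -0.115], TCP at [0.155, 0.58, 0.223] pointing down, gripper open.
Joint ranges: [-2.97, 2.97], [-1.01, 2.36], [0.21, 2.38], [-0.96, 4.11], [0.2, 2.71], [-2.98, 2.98]. Speed limits (rad/s): [2.39, 2.39, 3.14, 3.14, 3.14, 3.14].

INTERFACE

Orientations are given as [roll, pitch, yaw] about the fixed x, y, z axes, in that order (R = Rz(yaw) Ry(pitch) Rx(roll)).
In Python, from bench import bot gives the robot as it stands. The module is installed in compiled form; this text tells all that it offers.
- The arm moves only by the tool drive_tool, never from a script. Its argument "motion" is one flat list of numbers, 6 for each row, row after row: the shift along the tool's x, y, z in cm, then the turn, a rotation vector about the tool's x, y, z in degrees. A call has 1 to 8 rows; each row is the pose to reach, as a shift and turn from the pose commanded when the call began, along the tool's axes at that moment; what a row does not reach only later rows make up. A row lasts 1/12 s, in which the tool goes at most 41.7 mm and 7.16 degrees, less where a joint would pass 70% of its speed; a pose out of reach is approached as far as the arm can. A call with a gripper value outside its range is refused whole. "fingers" is the gripper's target within -1 to 1 (shut at 1, half-way at 0, fully open at -1), set as the call begins (left out, the last holds). The fingers move at their own pace and stop on an object; "newtons" is the grip in N (left out, the last holds). Time passes only in rows, so rows that repeat a pose let the fingers close. It gives the time, the measured TCP pose, the force and the opening at its end, in the units of the state.
- bot.observe(): the state, without advancing time (a new reading comes with each control period).
- bot.snapshot(name): name is "scene" or "top" or "wrist"; returns (picture, depth): 400x640x3 uint8, blue, green, red; 400x640 float32, m along the optical axis (not along the pixel's ray), 0 where there is no reading.
- bot.camera_params(name): a dict with "fovy" (degrees; the focal length in pixels is half the picture's height over the tangent of half this angle, whatever the lens; pixels are square), "cx", "cy" (the principal point, pixels), "cam_to_world" (4x4, takes a point from camera to world coordinates); the wrist camera has in their place "tool_from_camera" (4x4, takes a point from camera to tool coordinates, whose origin is the TCP and whose axes are the flange's). Camera axes: x right, y down, z forward; pixel columns grow to the right and rows downward; lengths in m; the calibration is good to about 2 mm. The wrist camera is an equidistant fisheye: a pixel r from the principal point sees the ray r / f radians off the axis. A picture is of the moment at which its call begins: read the wrist's pose just before it. camera_params takes no time and is no camera call.
- bot.close_job(): hands the job in, once; it reports no verdict.
The state is a dict: "time_s": time; "qpos": joint angles; "joint_vel": joint speeds; "tau": joint torques, N m; "position": TCP position; "orientation": TCP orientation; "ft_force": force on the tool from outside, world axes, zero at the start; "torque": the same for the moment, N m; "opening": opening from 0.0 (shut) to 1.0 (fully open).
Only numpy, scipy, OpenCV 4.12 (cv2) and the standard library are available. Lean on these libraries where they do the work, as an engineer would, in place of code of your own. Each camera call takes 0.05 s, during which the arm holds its last target.

TASK

Put the wooden comb away in the white comb keeper: slide the keeper's shutter aside, post the comb lengthwise, lying flat, through the slot and push it in until its tail is flush with the front face, then slide the shutter fully closed over it. Leave everything else standing where it is.

Things in the scene. Friction and masses are not known exactly. Their poses are not given: they have to be found in the camera images.
- comb: Flat wooden comb with wide teeth, a rectangle 130 x 56 x 10 mm, about 60 g, loose, lying flat. Origin: centre of its underside; x along its length, y across its width (spine at -y, teeth pointing to +y; treat it as a solid slab), z up. Either end may go in first, either face up. The foot board is larger and has no teeth.
- keeper: White comb keeper with clear roof, fixed, 150 (x) x 160 (y) x 80 mm high. Origin: centre of its underside; the front face, at x = -75 mm, looks along its -x, roughly to the robot. Its one tunnel runs straight in from the slot along +x: 61 mm wide, 14 mm high, 144 mm deep, floor 60 mm above the table, roof 6 mm thick. No finger fits in, so the tail is pushed from outside.
- slot (a point): Middle of the lower edge of the slot mouth, on the keeper's front face: (-75, -35, 60) mm in the keeper's frame, same axes (+x into the slot, y across it, z up). The mouth spans y = +-30.5 mm and z = 0 to 14 mm about it.
- shutter (a joint): Shutter over the slot, slides along the keeper's +y: 0 = closed, 0.076 m = fully open, hard stops at both; 1.2 N of friction, stays where left, may start slightly open. Its plate (72 mm wide, 4 mm thick, 52 to 84 mm above the table) hangs with a 6 mm gap before the face, centred on the slot when closed; its near edge is 40 mm from the slot's middle when open.
- fin (a point): Centre of the shutter's upright grip fin, moves with it: a block 18 (x) x 14 (y) x 22 mm high, 85 to 107 mm above the table, keeper's axes. It stands on a 3 mm flange (upper surface 85 mm up) just over the keeper's roof, at (-72, -7 + opening, 96) mm in the keeper's frame.
- bottle: Red plastic shower bottle, upright, 56 mm diameter, 150 mm tall, loose; origin at the centre of its underside. Stands close beside one end of the comb. Leave alone.
- dish: Green plastic soap dish, open, 110 (x) x 70 (y) x 22 mm high, loose; origin at the centre of its underside. Leave alone.
- pot: Small white ceramic pot with clip-on lid, 64 mm across the clips, 58 mm tall, loose, beyond one end of the comb; origin at the centre of its underside. Leave alone.
- hairbrush: Wooden hairbrush lying bristles down, 190 mm long (x), 60 mm wide, 34 mm high; origin under about its middle. Leave alone.
- clip: Stainless spring clip lying flat, 75 (x) x 26 (y) x 17 mm high; origin at the centre of its underside. Leave alone.
- board: Wooden foot-file board, no teeth, 150 (x) x 78 (y) x 10 mm, too wide for the slot; origin at the centre of its underside. Leave alone.
- cup: White ceramic cup, upright, 72 mm diameter, 95 mm tall; origin at the centre of its underside. Leave alone.

How it is judged:
By the outcome, as a careful person would: the job done as asked, in the order asked, and still so for the second after the job is handed in, with the robot touching nothing.
It also fails if it takes over 72 s, if anything falls off the work surface, if the arm or the gripper's body presses on something with over 40 N, if the wrist force passes 120 N, or if a joint passes its speed limit or range.

## Working session

There is one attempt and no reset: what is moved stays moved. The work goes in short steps, Python scripts to look and compute and a tool call to move; the robot and the scene stay as the last step left them, time stands still between calls to the robot, and variables do not carry over. Pictures are saved under pics/ and viewed, and the job is handed in when it is done.

Besides the shell and the picture viewer there is one more tool, called after "Call:" as name(argument=value, ...), one argument or row to a line, values as JSON. drive_tool: Moves the arm, as the interface text tells. Its arguments: {"type":"object","properties":{"motion":{"type":"array","items":{"type":"number"}},"fingers":{"type":"number"},"newtons":{"type":"number"}},"required":["motion"]}

```bash
mkdir -p pics
cat > h.py <<'E'
import numpy as np,cv2
from bench import bot
from scipy.spatial.transform import Rotation as R
def save(n,f):
    p,d=bot.snapshot(n); cv2.imwrite(f'pics/{f}.png',p); np.save(f'pics/{f}.npy',d); return p,d
def px2w(n,u,v,d):
    c=bot.camera_params(n); f=200/np.tan(np.radians(c['fovy'])/2)
    P=np.array([(u-c['cx'])/f*d,(v-c['cy'])/f*d,d,1]); return (np.array(c['cam_to_world'])@P)[:3]
def onplane(n,u,v,z):
    c=bot.camera_params(n); T=np.array(c['cam_to_world']); a=px2w(n,u,v,1.0); o=T[:3,3]
    return o+(a-o)*(z-o[2])/(a[2]-o[2])
def tcp():
    s=bot.observe(); return np.array(s['position']),R.from_euler('xyz',s['orientation']).as_matrix(),s
def w2p(n,P):
    c=bot.camera_params(n); f=200/np.tan(np.radians(c['fovy'])/2)
    q=np.linalg.inv(np.array(c['cam_to_world']))@np.append(P,1); return q[:2]/q[2]*f+[c['cx'],c['cy']]
E
python3 - <<'E'
from h import *
save('scene','s0');save('top','t0')
for n in('scene','top','wrist'):print(bot.camera_params(n))
print(bot.observe(),bot.pinch_z)
E
```

```text
{'fovy': 48.651807211432185, 'cx': 316.3263644502254, 'cy': 201.19608093702664, 'cam_to_world': array([[-0.89755103,  0.24048721, -0.36955114,  1.14885421],
       [ 0.44043442,  0.52796795, -0.72613179,  1.07975219],
       [ 0.02048575, -0.81450337, -0.57979702,  0.96081464],
       [ 0.        ,  0.        ,  0.        ,  1.        ]])}
{'fovy': 56.18457886430579, 'cx': 318.5786372374083, 'cy': 201.49292140409776, 'cam_to_world': array([[ 0.01946114, -0.99196325,  0.12502069,  0.43822368],
       [-0.99978276, -0.02024131, -0.00497298, -0.03013469],
       [ 0.0074636 , -0.12489675, -0.99214167,  1.30784425],
       [ 0.        ,  0.        ,  0.        ,  1.        ]])}
{'fovy': 65.70646984690485, 'cx': 318.5653939255186, 'cy': 197.68407602450853, 'tool_from_camera': array([[ 4.62693545e-04, -9.69716614e-01, -2.44232419e-01,
         6.63928113e-02],
       [ 9.99999646e-01,  2.77073646e-04,  7.94368184e-04,
         4.65428595e-04],
       [-7.02641659e-04, -2.44232700e-01,  9.69716399e-01,
        -1.62281274e-01],
       [ 0.00000000e+00,  0.00000000e+00,  0.00000000e+00,
         1.00000000e+00]])}
{'time_s': 0.1, 'qpos': array([ 1.19494044e+00,  3.59415175e-01,  1.51131940e+00, -8.57299816e-06,
        1.27249036e+00, -1.15094493e-01]), 'joint_vel': array([-3.37886250e-05, -2.53920056e-03, -2.17601458e-03, -1.20405690e-03,
        8.27039084e-04,  5.64567028e-05]), 'tau': array([-6.77520256e-04, -5.16366756e+01, -2.71404362e+01,  6.77069323e-02,
        2.77290033e-02, -5.27149848e-05]), 'position': array([0.15446858, 0.57913554, 0.22190608]), 'orientation': array([-3.13997024e+00, -1.79315174e-04,  2.88083364e+00]), 'ft_force': array([-1.11673631, -0.19426551,  0.0795491 ]), 'torque': array([ 0.04133718,  0.03005064, -0.01098683]), 'opening': 0.9999547537070456} 0.0187
```

View pics/t0.png

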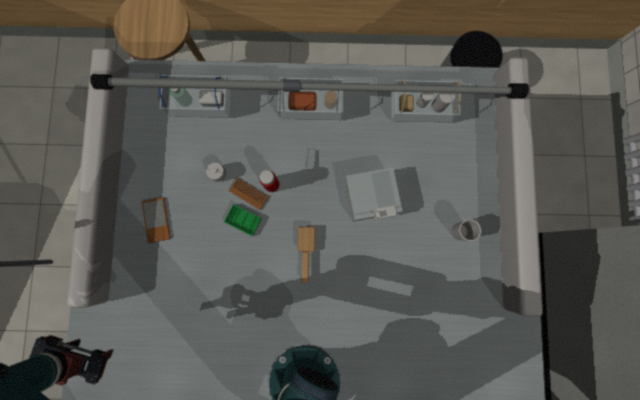

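View pics/s0.png

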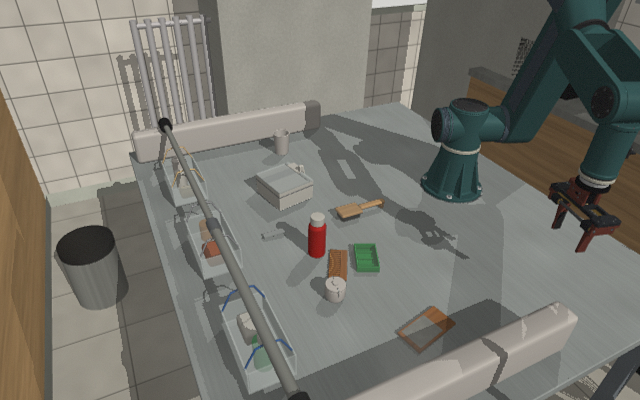

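Run:
```python
from h import *
p=cv2.imread('pics/t0.png')
cv2.imwrite('pics/t0a.png',cv2.resize(p[150:240,190:290],None,fx=6,fy=6,interpolation=cv2.INTER_CUBIC))
cv2.imwrite('pics/t0b.png',cv2.resize(p[150:230,330:420],None,fx=7,fy=7,interpolation=cv2.INTER_CUBIC))
q=cv2.imread('pics/s0.png')
cv2.imwrite('pics/s0a.png',cv2.resize(q[150:310,240:400],None,fx=3.7,fy=3.7,interpolation=cv2.INTER_CUBIC))
```

```text
(no output)
```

View pics/t0a.png

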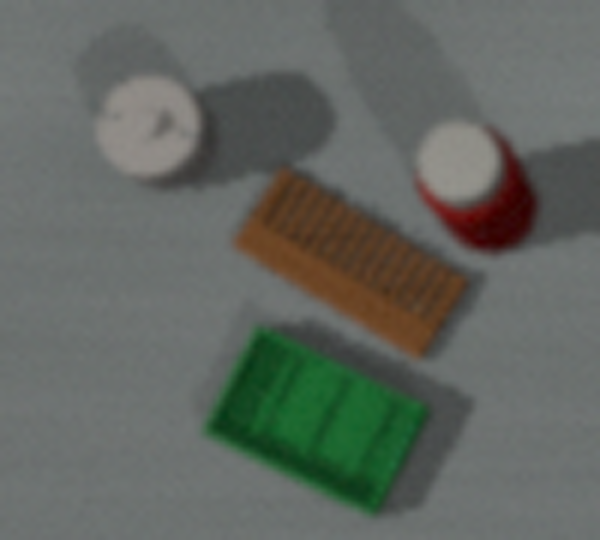

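View pics/t0b.png

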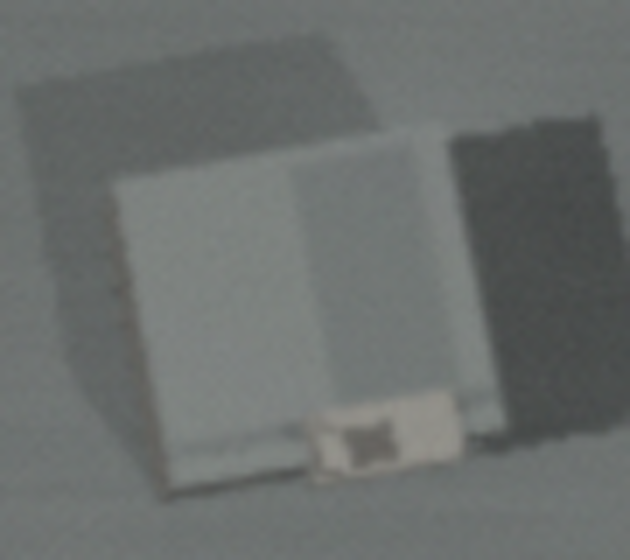

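View pics/s0a.png

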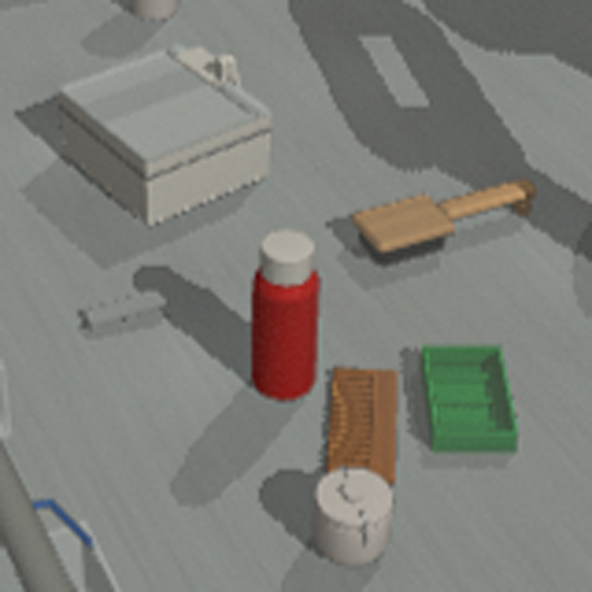

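Run:
```python
from h import *
def cr(pts,x0,y0,s,z):
    return np.array([onplane('top',x0+(a+.5)/s-.5,y0+(b+.5)/s-.5,z) for a,b in pts])
c=cr([(288,168),(235,240),(420,357),(470,285)],190,150,6,.01)
print(c,c.mean(0)); 
for i in range(4):
    d=c[(i+1)%4]-c[i];print(np.linalg.norm(d),np.degrees(np.arctan2(d[1],d[0])))
k=cr([(165,490),(115,180),(440,128),(505,435)],330,150,7,.08);print(k,k.mean(0))
for i in range(4):
    d=k[(i+1)%4]-k[i];print(np.linalg.norm(d),np.degrees(np.arctan2(d[1],d[0])))
print('fin',cr([(372,440)],330,150,7,.107))
print('bottle',cr([(458,162)],190,150,6,.15),'pot',cr([(150,127)],190,150,6,.058))
print('dish',cr([(260,325),(208,432),(375,513),(428,408)],190,150,6,.022))
```

```text
[[0.68061925 0.24955375 0.01      ]
 [0.6373456  0.27842451 0.01      ]
 [0.57097517 0.16800535 0.01      ]
 [0.61367674 0.14058531 0.01      ]] [0.62565419 0.20914223 0.01      ]
0.05202047082927312 146.29007930849318
0.128830998025089 -121.00911308050406
0.050747236583945345 -32.70581110855661
0.12788831180809826 58.43637123388022
[[ 0.53541214 -0.15098607  0.08      ]
 [ 0.68286177 -0.12598498  0.08      ]
 [ 0.71138831 -0.28111717  0.08      ]
 [ 0.56457716 -0.31100852  0.08      ]] [ 0.62355984 -0.21727419  0.08      ]
0.14955416822095557 9.623366010953148
0.15773319877227035 -79.58054548231253
0.14982325197339502 -168.49164877732542
0.1626584888237135 100.3291162918241
fin [[ 0.5582471  -0.24349215  0.107     ]]
bottle [[0.65951127 0.13079581 0.15      ]] pot [[0.69354784 0.31813085 0.058     ]]
dish [[0.58637621 0.25878263 0.022     ]
 [0.52422762 0.28549292 0.022     ]
 [0.47999682 0.18826628 0.022     ]
 [0.54049261 0.16044948 0.022     ]]
```

```bash
cat >> h.py <<'E'
def plan(pos,yawdeg):
    p,M,s=tcp()
    T=R.from_euler('xyz',[np.pi,0,np.radians(yawdeg)]).as_matrix()
    d=M.T@(np.array(pos)-p)*100
    r=R.from_matrix(M.T@T).as_rotvec(degrees=True)
    print('yaw now',np.degrees(s['orientation']).round(2),'pos',p.round(4),'t',s['time_s'],'open',round(s['opening'],3))
    print('shift cm',d.round(2),'rotvec',r.round(2)); return d,r
E
python3 -c "
from h import *
plan([.45,.42,.30],110);plan([.56,.20,.30],60)"
```

```text
yaw now [-1.7991e+02 -1.0000e-02  1.6506e+02] pos [0.1545 0.5791 0.2219] t 0.1 open 1.0
shift cm [-32.66  -7.77  -7.8 ] rotvec [-9.000e-02  4.000e-02  5.506e+01]
yaw now [-1.7991e+02 -1.0000e-02  1.6506e+02] pos [0.1545 0.5791 0.2219] t 0.1 open 1.0
shift cm [-48.96 -26.19  -7.78] rotvec [-7.0000e-02  8.0000e-02  1.0506e+02]
```

Call:
drive_tool(
  motion=[-4, -1, -4, 0, 0, 7, -8, -2, -7.8, 0, 0, 14, -12, -3, -7.8, 0, 0, 21, -16, -4, -7.8, 0, 0, 28, -20, -5, -7.8, 0, 0, 35, -24, -6, -7.8, 0, 0, 42, -28, -7, -7.8, 0, 0, 49, -32, -8, -7.8, 0, 0, 55],
)

```text
time_s: 0.77
position: [0.4255, 0.429, 0.3004]
orientation: [-3.141, 0.0, 1.915]
ft_force: [-0.2, 0.4, 0.2]
opening: 1.002
```

```bash
python3 -c "
from h import *
plan([.57,.20,.30],60)"
```

```text
yaw now [-1.7997e+02  1.0000e-02  1.0971e+02] pos [0.4255 0.429  0.3004] t 0.7667 open 1.002
shift cm [-26.44   5.88   0.04] rotvec [-2.000e-02  2.000e-02  4.971e+01]
```

Call:
drive_tool(
  motion=[-3.5, 1, 0, 0, 0, 7, -7, 2, 0, 0, 0, 14, -10.5, 3, 0, 0, 0, 21, -14, 4, 0, 0, 0, 28, -17.5, 4.5, 0, 0, 0, 35, -21, 5, 0, 0, 0, 42, -24, 5.5, 0, 0, 0, 49, -24, 5.5, 0, 0, 0, 50],
)

```text
time_s: 1.43
position: [0.5606, 0.2189, 0.3]
orientation: [3.14, 0.002, 1.038]
ft_force: [-0.7, -1.0, -0.1]
opening: 0.998
```

```bash
python3 -c "
from h import *
p,M,s=tcp();np.save('pics/w1p.npy',np.r_[s['position'],s['orientation']]);save('wrist','w1')
plan([.57,.20,.30],60);plan([.53,-.22,.30],10.3)"
```

```text
yaw now [-1.7999e+02  6.0000e-02  5.9700e+01] pos [0.5592 0.2213 0.3   ] t 1.4833 open 1.002
shift cm [-1.3   2.01  0.  ] rotvec [-0.01  0.06 -0.3 ]
yaw now [-1.7999e+02  6.0000e-02  5.9700e+01] pos [0.5592 0.2213 0.3   ] t 1.4833 open 1.002
shift cm [-39.58  19.75   0.04] rotvec [2.00e-02 6.00e-02 4.94e+01]
```

View pics/w1.png

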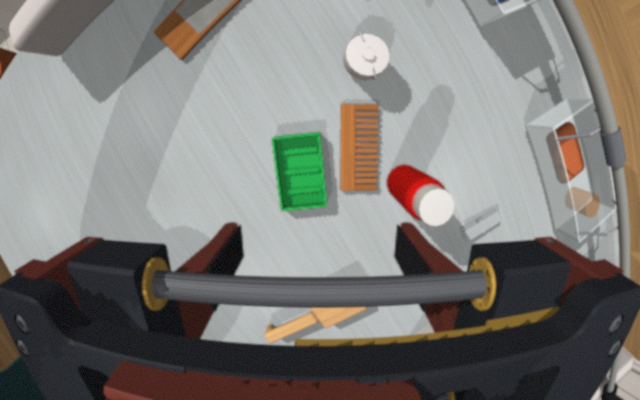

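```bash
cat >> h.py <<'E'
def wplane(pose,u,v,z):
    c=bot.camera_params('wrist'); f=200/np.tan(np.radians(c['fovy'])/2)
    a,b=u-c['cx'],v-c['cy']; r=np.hypot(a,b); th=r/f
    d=np.array([np.sin(th)*a/r,np.sin(th)*b/r,np.cos(th)])
    T=np.array(c['tool_from_camera']); M=R.from_euler('xyz',pose[3:]).as_matrix()
    o=M@T[:3,3]+pose[:3]; w=M@T[:3,:3]@d
    return o+w*(z-o[2])/w[2]
E
python3 - <<'E'
from h import *
p=cv2.imread('pics/w1.png')
cv2.imwrite('pics/w1a.png',cv2.resize(p[20:230,260:470],None,fx=2.8,fy=2.8,interpolation=cv2.INTER_CUBIC))
cv2.imwrite('pics/w1b.png',cv2.resize(p[90:205,310:420],None,fx=5.2,fy=5.2,interpolation=cv2.INTER_CUBIC))
E
```

```text
(no output)
```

View pics/w1b.png

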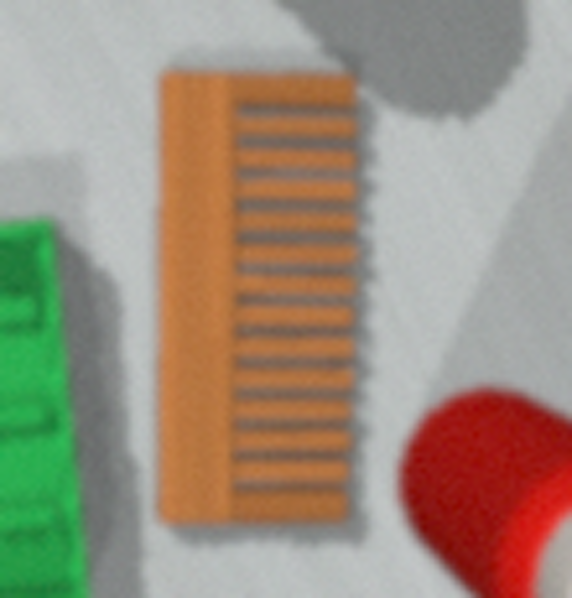

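Call:
drive_tool(
  motion=[-4, 2, 0, 0, 0, 6, -8, 4, 0, 0, 0, 12, -12, 6, 0, 0, 0, 18, -16, 8, 0, 0, 0, 24, -20, 10, 0, 0, 0, 30, -24, 12, 0, 0, 0, 36, -28, 14, 0, 0, 0, 42, -32, 16, 0, 0, 0, 48],
)

```text
time_s: 2.15
position: [0.5379, -0.1093, 0.3006]
orientation: [-3.141, 0.0, 0.209]
ft_force: [-0.0, 0.1, -0.3]
opening: 0.999
```

```bash
python3 -c "
from h import *
plan([.53,-.22,.30],10.3)"
```

```text
yaw now [-179.96    0.     11.95] pos [ 0.5379 -0.1093  0.3006] t 2.15 open 0.999
shift cm [-3.06 10.67  0.05] rotvec [-0.04  0.    1.65]
```

Call:
drive_tool(
  motion=[-2, 4, 0, 0, 0, 1, -4, 8, 0, 0, 0, 1.5, -5, 9, 0, 0, 0, 1.5, -5, 9, 0, 0, 0, 1.5, -5, 9, 0, 0, 0, 1.5],
)

```text
time_s: 2.57
position: [0.5081, -0.2069, 0.3003]
orientation: [-3.14, 0.0, 0.184]
ft_force: [-0.5, -0.9, -0.3]
opening: 0.998
```

Run:
```python
from h import *
q=np.array([0.5606,0.2189,0.3,*np.load('pics/w1p.npy')[3:]]);print(np.load('pics/w1p.npy'))
c=np.array([wplane(np.load('pics/w1p.npy'),310+(a+.5)/5.2-.5,90+(b+.5)/5.2-.5,.01) for a,b in [(160,72),(356,74),(347,520),(160,522)]])
print(c,c.mean(0))
for i in range(4):
    d=c[(i+1)%4]-c[i];print(np.linalg.norm(d),np.degrees(np.arctan2(d[1],d[0])))
p,M,s=tcp();np.save('pics/w2p.npy',np.r_[s['position'],s['orientation']]);print(s['position'],s['orientation']);p,_=save('wrist','w2')
```

```text
[5.60626562e-01 2.18937532e-01 3.00033147e-01 3.13959761e+00
 2.12985635e-03 1.03771810e+00]
[[0.6344064  0.28247316 0.01      ]
 [0.68248299 0.25518068 0.01      ]
 [0.61789153 0.14407149 0.01      ]
 [0.5703314  0.17129104 0.01      ]] [0.62627808 0.21325409 0.01      ]
0.0552832537134749 -29.583036014917354
0.12851967558508554 -120.17086006067979
0.054798448416194 150.21669258566757
0.1283240761749977 60.0448632084563
[ 0.50813956 -0.20688132  0.3003494 ] [-3.14033531e+00  1.38239498e-04  1.83879631e-01]
```

View pics/w2.png

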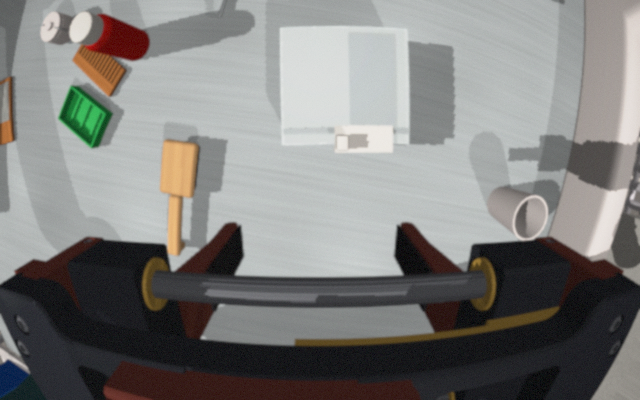

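Run:
```python
from h import *
p=cv2.imread('pics/w2.png')
cv2.imwrite('pics/w2a.png',cv2.resize(p[15:165,265:425],None,fx=4,fy=4,interpolation=cv2.INTER_CUBIC))
```

```text
(no output)
```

View pics/w2a.png

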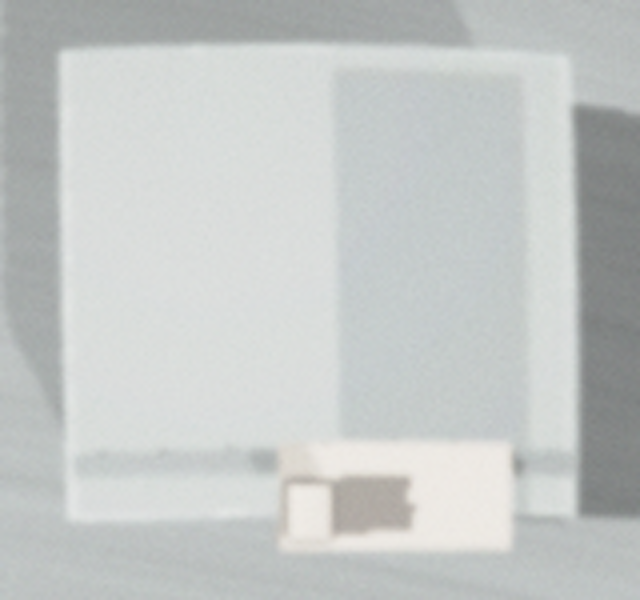

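Run:
```python
from h import *
P=np.load('pics/w2p.npy')
def g(pts,z): return np.array([wplane(P,265+(a+.5)/4-.5,15+(b+.5)/4-.5,z) for a,b in pts])
k=g([(68,519),(62,50),(570,58),(578,515)],.08);print(k,k.mean(0))
for i in range(4):
    d=k[(i+1)%4]-k[i];print(np.linalg.norm(d),np.degrees(np.arctan2(d[1],d[0])))
yaw=np.radians(10.3);c,s=np.cos(yaw),np.sin(yaw);Rz=np.array([[c,-s],[s,c]])
loc=lambda w:(w[:,:2]-k.mean(0)[:2])@Rz
print('fin',g([(310,512)],.107),loc(g([(310,512)],.107)))
print('fin corners',loc(g([(288,483),(332,483),(332,540),(288,540)],.107)))
print('flange',loc(g([(278,445),(513,443),(513,550),(280,550)],.085)))
print('strip',loc(g([(335,70),(525,75)],.06)),loc(g([(335,70),(525,75)],.08)))
print(bot.observe()['position'])
```

```text
[[ 0.53715233 -0.15395768  0.08      ]
 [ 0.68375979 -0.12480331  0.08      ]
 [ 0.71506393 -0.28114443  0.08      ]
 [ 0.56944538 -0.31118486  0.08      ]] [ 0.62635536 -0.21777257  0.08      ]
0.14947817244450456 11.247118267769887
0.15944432705665085 -78.67740969741651
0.14868487223863014 -168.34366657161013
0.1605092692655612 101.60662395175233
fin [[ 0.55430004 -0.22485184  0.107     ]] [[-0.07215994  0.00591846]]
fin corners [[-0.0638796   0.0123383 ]
 [-0.06369203 -0.0002881 ]
 [-0.08017734 -0.00056094]
 [-0.08033795  0.01214066]]
flange [[-0.05330989  0.01425175]
 [-0.05072763 -0.05837394]
 [-0.08406358 -0.05949202]
 [-0.08545699  0.01329895]]
strip [[ 0.07216956 -0.00493517]
 [ 0.07463725 -0.06821729]] [[ 0.06621169 -0.00308316]
 [ 0.0685568  -0.06322176]]
[ 0.5085047  -0.20604593  0.30044247]
```

```bash
python3 -c "
from h import *
plan([.5543,-.2249,.15],11.3)"
```

```text
yaw now [-1.7993e+02 -1.0000e-02  1.0610e+01] pos [ 0.5085 -0.206   0.3004] t 2.6167 open 1.0
shift cm [ 4.15  2.72 15.04] rotvec [-0.07 -0.01 -0.69]
```

Call:
drive_tool(
  motion=[2, 1.5, 3, 0, 0, -0.7, 4.1, 2.7, 6, 0, 0, -0.7, 4.1, 2.7, 9, 0, 0, -0.7, 4.1, 2.7, 12, 0, 0, -0.7, 4.1, 2.7, 14, 0, 0, -0.7, 4.1, 2.7, 14, 0, 0, -0.7, 4.1, 2.7, 14, 0, 0, -0.7],
  fingers=0.2,
  newtons=15,
)

```text
time_s: 3.2
position: [0.5536, -0.224, 0.1599]
orientation: [-3.139, 0.002, 0.199]
ft_force: [0.2, -0.5, 1.2]
opening: 0.508
```

Run:
```python
from h import *
p,M,s=tcp();np.save('pics/w3p.npy',np.r_[s['position'],s['orientation']]);p,_=save('wrist','w3')
plan([.5543,-.2249,.088],11.3)
cv2.imwrite('pics/w3a.png',cv2.resize(p[20:400,130:510],None,fx=1.57,fy=1.57,interpolation=cv2.INTER_CUBIC))
```

```text
yaw now [ 1.800e+02 -3.000e-02  1.138e+01] pos [ 0.5546 -0.225   0.1614] t 3.25 open 0.462
shift cm [-0.03 -0.02  7.34] rotvec [ 0.   -0.03  0.08]
```

View pics/w3a.png

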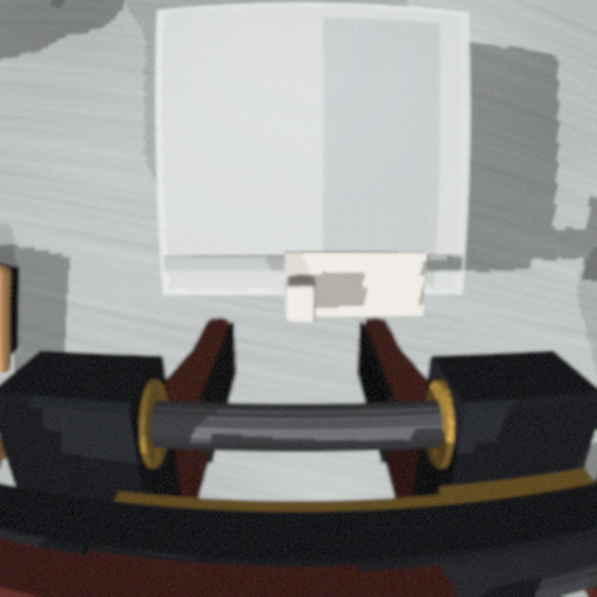

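Call:
drive_tool(
  motion=[0, 0, 3, 0, 0, 0, 0, 0, 5.5, 0, 0, 0, 0, 0, 7, 0, 0, 0, 0, 0, 7.3, 0, 0, 0, 0, 0, 7.3, 0, 0, 0, 0, 0, 7.3, 0, 0, 0],
)

```text
time_s: 3.75
position: [0.5552, -0.2268, 0.0896]
orientation: [3.14, -0.002, 0.197]
ft_force: [0.2, 0.3, 1.0]
opening: 0.4
```

Run:
```python
from h import *
P=np.load('pics/w3p.npy'); s_=380*1.57/380
def g(pts,z): return np.array([wplane(P,130+(a+.5)/1.57-.5,20+(b+.5)/1.57-.5,z) for a,b in pts])
k=g([(163,294),(157,10),(470,12),(463,293)],.08);print(k,k.mean(0))
for i in range(4):
    d=k[(i+1)%4]-k[i];print(np.linalg.norm(d),np.degrees(np.arctan2(d[1],d[0])))
print('strip',g([(323,18),(322,250),(440,24),(436,250)],.074))
```

```text
[[ 0.53670747 -0.15433385  0.08      ]
 [ 0.68348786 -0.12444291  0.08      ]
 [ 0.71635269 -0.28192322  0.08      ]
 [ 0.56911012 -0.31161795  0.08      ]] [ 0.62641454 -0.21807948  0.08      ]
0.14979302172313919 11.510544746631604
0.16087307675551685 -78.21203182518296
0.15020703043893607 -168.597974710273
0.16058711099614462 101.64084342699246
strip [[ 0.69395051 -0.20862288  0.074     ]
 [ 0.57526005 -0.23243354  0.074     ]
 [ 0.70660435 -0.26861917  0.074     ]
 [ 0.58782817 -0.29224813  0.074     ]]
```

Call:
drive_tool(
  motion=[0, 0, 0, 0, 0, 0, 0, 0, 0, 0, 0, 0, 0, 0, 0, 0, 0, 0, 0, 0, 0, 0, 0, 0, 0, 0, 0, 0, 0, 0, 0, 0, 0, 0, 0, 0],
  fingers=1,
  newtons=12,
)

```text
time_s: 4.25
position: [0.5541, -0.2266, 0.0885]
orientation: [3.141, -0.001, 0.197]
ft_force: [-0.9, 0.7, 5.9]
opening: 0.158
```

Run:
```python
from h import *
s=bot.observe();print(s['opening']*88,s['ft_force'],s['position'])
a=np.radians(11.6);y=np.array([-np.sin(a),np.cos(a)]);k=np.array([.6264,-.2180])
x=np.array([y[1],-y[0]]);d=np.array(s['position'][:2])-k;print('keeper loc',d@x,d@y)
plan(np.r_[np.array(s['position'][:2])+y*.064,s['position'][2]],11.6)
```

```text
13.873390934147046 [-0.87388917  0.7046503   5.89963067] [ 0.55414351 -0.22659537  0.08848748]
keeper loc -0.07250900476684322 0.006109370185756752
yaw now [ 1.7995e+02 -6.0000e-02  1.1260e+01] pos [ 0.5541 -0.2266  0.0885] t 4.25 open 0.158
shift cm [-0.04 -6.4  -0.01] rotvec [ 0.05 -0.06 -0.34]
```

Call:
drive_tool(
  motion=[0, -0.9, -0.05, 0, 0, 0, 0, -1.8, -0.05, 0, 0, 0, 0, -2.7, -0.05, 0, 0, 0, 0, -3.6, -0.05, 0, 0, 0, 0, -4.5, -0.05, 0, 0, 0, 0, -5.4, -0.05, 0, 0, 0, 0, -6.1, -0.05, 0, 0, 0, 0, -6.4, -0.05, 0, 0, 0],
)

```text
time_s: 4.92
position: [0.5416, -0.1647, 0.0885]
orientation: [3.137, -0.0, 0.199]
ft_force: [-0.3, -17.9, -2.3]
opening: 0.159
```

Call:
drive_tool(
  motion=[0, 0, 0, 0, 0, 0, 0, 0, 0, 0, 0, 0, 0, 0, 0, 0, 0, 0],
)

```text
time_s: 5.17
position: [0.5415, -0.1648, 0.0885]
orientation: [3.138, -0.0, 0.198]
ft_force: [-1.5, -7.7, 2.5]
opening: 0.161
```

```bash
cat >> h.py <<'E'
KA=np.radians(11.6);KC=np.array([.6264,-.2180]);KX=np.array([np.cos(KA),np.sin(KA)]);KY=np.array([-KX[1],KX[0]])
def kloc(p): d=np.array(p[:2])-KC; return np.array([d@KX,d@KY])
def kw(x,y,z): return np.r_[KC+x*KX+y*KY,z]
E
python3 - <<'E'
from h import *
s=bot.observe();print(s['opening']*88,s['ft_force'],s['position'],kloc(s['position']))
E
```

```text
14.148455986924084 [-1.46470407 -7.71630818  2.52761133] [ 0.54154913 -0.16481781  0.08850233] [-0.07242405  0.0691576 ]
```

Call:
drive_tool(
  motion=[0, 0.1, 0, 0, 0, 0, 0, 0.1, 0, 0, 0, 0, 0, 0.1, 0, 0, 0, 0, 0, 0.1, -3, 0, 0, 0, 0, 0.1, -7, 0, 0, 0, 0, 0.1, -11, 0, 0, 0, 0, 0.1, -15, 0, 0, 0, 0, 0.1, -18, 0, 0, 0],
  fingers=-1,
)

```text
time_s: 5.83
position: [0.5416, -0.164, 0.2711]
orientation: [3.141, -0.002, 0.197]
ft_force: [1.5, -0.9, -1.0]
opening: 0.725
```

Run:
```python
from h import *
p,M,s=tcp();P=np.r_[s['position'],s['orientation']];print(P);im,_=save('wrist','w4')
cv2.imwrite('pics/w4a.png',im)
u=np.array([np.cos(np.radians(59.5)),np.sin(np.radians(59.5))])
plan([*(np.array([.626,.212])+u*.05),.25],-120.3)
plan([.55,.08,.27],-55)
```

```text
[ 5.41583737e-01 -1.63959213e-01  2.71116561e-01  3.14104269e+00
 -1.63560797e-03  1.96814496e-01]
yaw now [179.67  -0.51  11.29] pos [ 0.5445 -0.1652  0.2767] t 5.8833 open 0.772
shift cm [ 18.68 -39.14   2.61] rotvec [ -0.42  -0.64 131.58]
yaw now [179.67  -0.51  11.29] pos [ 0.5445 -0.1652  0.2767] t 5.8833 open 0.772
shift cm [  5.33 -23.94   0.58] rotvec [-1.000e-02 -6.400e-01  6.628e+01]
```

View pics/w4.png

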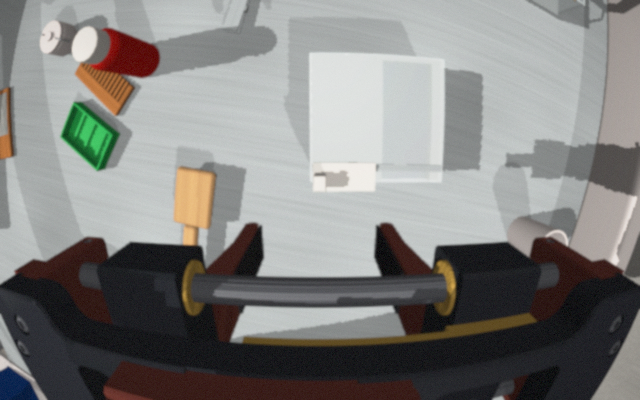

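Call:
drive_tool(
  motion=[0.5, -2.5, 0, 0, 0, -7, 1, -5, 0, 0, 0, -14, 1.5, -7.5, 0, 0, 0, -21, 2, -10, 0, 0, 0, -28, 2.5, -12.5, 0, 0, 0, -35, 3, -15, 0, 0, 0, -42, 3.5, -17.5, 0, 0, 0, -49, 4, -20, 0, 0, 0, -56],
)

```text
time_s: 6.55
position: [0.5405, 0.0412, 0.2673]
orientation: [-3.14, 0.0, 1.18]
ft_force: [1.1, -0.2, 0.8]
opening: 0.999
```

Run:
```python
from h import *
plan([.57,.20,.28],125);print(bot.observe()['qpos'])
```

```text
yaw now [-1.799e+02  1.000e-02  6.762e+01] pos [0.5405 0.0412 0.2673] t 6.55 open 0.999
shift cm [15.81 -3.32 -1.27] rotvec [-1.000e-01 -4.000e-02 -5.738e+01]
[-5.16497831e-02  2.37318127e-01  1.57288921e+00  4.61921033e-04
  1.33310222e+00  3.38903878e-01]
```

Call:
drive_tool(
  motion=[2, -0.4, -0.3, 0, 0, -7, 4, -0.8, -0.5, 0, 0, -14, 6, -1.2, -0.8, 0, 0, -21, 8, -1.6, -1, 0, 0, -28, 10, -2, -1.2, 0, 0, -35, 12, -2.5, -1.2, 0, 0, -42, 14, -3, -1.2, 0, 0, -49, 15.8, -3.3, -1.2, 0, 0, -56],
)

```text
time_s: 7.22
position: [0.571, 0.1996, 0.2792]
orientation: [-3.14, -0.001, 2.158]
ft_force: [-0.3, 1.0, -0.5]
opening: 0.999
```

Run:
```python
from h import *
u=np.array([np.cos(np.radians(59.5)),np.sin(np.radians(59.5))])
plan([*(np.array([.626,.212])+u*.05),.28],180)
```

```text
yaw now [-1.7991e+02 -8.0000e-02  1.2365e+02] pos [0.571  0.1996 0.2792] t 7.2167 open 0.999
shift cm [ 0.17  9.76 -0.1 ] rotvec [-5.000e-02 -1.200e-01 -5.635e+01]
```

Call:
drive_tool(
  motion=[0, 1.2, 0, 0, 0, -7, 0, 2.5, 0, 0, 0, -14, 0, 4, 0, 0, 0, -21, 0, 5, 0, 0, 0, -28, 0, 6.5, 0, 0, 0, -35, 0, 8, 0, 0, 0, -42, 0.1, 9, 0, 0, 0, -49, 0.2, 9.8, 0, 0, 0, -56],
)

```text
time_s: 7.88
position: [0.6528, 0.2543, 0.2787]
orientation: [-3.142, -0.002, 3.135]
ft_force: [-1.3, -0.3, -0.8]
opening: 1.0
```

Call:
drive_tool(
  motion=[0, 0, 0, 0, 0, -7, 0, 0, 0, 0, 0, -14, 0, 0, 0, 0, 0, -21, 0, 0, 0, 0, 0, -28, 0, 0, 0, 0, 0, -35, 0, 0, 0, 0, 0, -42, 0, 0, 0, 0, 0, -49, 0, 0, 0, 0, 0, -56],
)

```text
time_s: 8.55
position: [0.652, 0.2537, 0.2789]
orientation: [3.14, -0.001, -2.171]
ft_force: [0.4, -0.3, 0.3]
opening: 1.001
```

Call:
drive_tool(
  motion=[0, 0, 0, 0, 0, -4, 0, 0, 0, 0, 0, -4, 0, 0, 0, 0, 0, -4, 0, 0, 0, 0, 0, -4],
)

```text
time_s: 8.88
position: [0.6525, 0.2535, 0.2795]
orientation: [3.141, -0.001, -2.109]
ft_force: [-0.3, 0.6, 0.2]
opening: 1.005
```

Run:
```python
from h import *
u=np.array([np.cos(np.radians(59.5)),np.sin(np.radians(59.5))])
plan([*(np.array([.626,.212])+u*.05),.28],239.5)
p,M,s=tcp();print(s['qpos']);np.save('pics/w5p.npy',np.r_[s['position'],s['orientation']]);im,_=save('wrist','w5')
print(bot.observe()['position'])
cv2.imwrite('pics/w5a.png',cv2.resize(im[60:290,220:440],None,fx=2.6,fy=2.6,interpolation=cv2.INTER_CUBIC))
```

```text
yaw now [ 1.7995e+02 -4.0000e-02 -1.2086e+02] pos [0.6525 0.2535 0.2795] t 8.8833 open 1.005
shift cm [-0.08  0.18 -0.05] rotvec [ 0.05 -0.04 -0.36]
[ 2.71862316e-01  4.67627777e-01  1.19419733e+00  1.38742460e-04
  1.48091752e+00 -2.33120140e+00]
[0.65269916 0.25341329 0.27969099]
```

View pics/w5a.png

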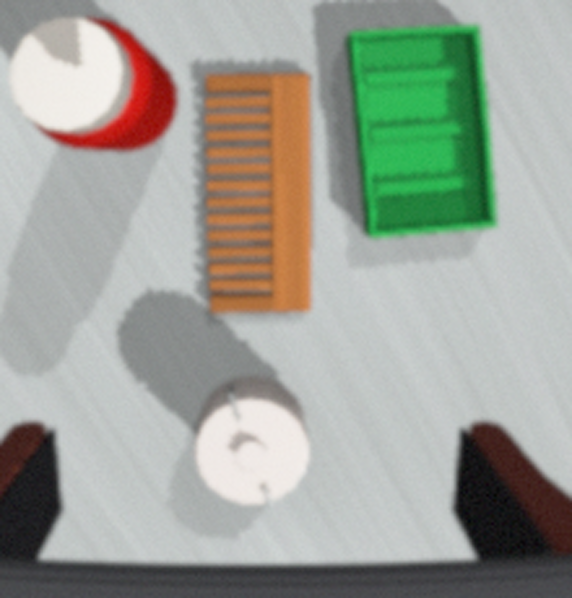

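Run:
```python
from h import *
P=np.load('pics/w5p.npy')
def g(pts,z): return np.array([wplane(P,220+(a+.5)/2.6-.5,60+(b+.5)/2.6-.5,z) for a,b in pts])
c=g([(206,73),(309,72.5),(310.5,312),(210,312)],.01);m=c.mean(0);print(c,m)
an=[]
for i in range(4):
    d=c[(i+1)%4]-c[i];print(np.linalg.norm(d),np.degrees(np.arctan2(d[1],d[0])))
d=c[2]+c[3]-c[0]-c[1];th=np.arctan2(d[1],d[0]);print('axis',np.degrees(th))
u=d[:2]/np.linalg.norm(d[:2]);v=np.array([u[1],-u[0]])
L=lambda w:[(w[:2]-m[:2])@u,(w[:2]-m[:2])@v]
print('bottle top',[L(x) for x in g([(67,74)],.15)],'pot',[L(x) for x in g([(252,452)],.058)])
print('dish',[L(x) for x in g([(365,237),(348,35),(497,225)],.022)])
t=m[:2]+u*.053
plan([*t,.10],np.degrees(th)+180)
plan([*t,.004],np.degrees(th)+180)
```

```text
[[0.61738042 0.14301421 0.01      ]
 [0.57045768 0.1706854  0.01      ]
 [0.6354845  0.28302137 0.01      ]
 [0.68263345 0.2548762  0.01      ]] [0.62648901 0.2128993  0.01      ]
0.05447419698034376 149.47138551734645
0.1297992957775004 59.93516012898728
0.054910603595003105 -30.834725664770072
0.12950313735482033 -120.25651499413885
axis 59.83943202697379
bottle top [[np.float64(-0.0516604887154589), np.float64(0.06964142899039776)]] pot [[np.float64(0.12793307676613583), np.float64(0.005121852032313347)]]
dish [[np.float64(0.02289893052218349), np.float64(-0.05538858780869249)], [np.float64(-0.08352320314762146), np.float64(-0.0468805267440051)], [np.float64(0.01568512667899635), np.float64(-0.12752031127107166)]]
yaw now [ 1.7997e+02 -3.0000e-02 -1.2084e+02] pos [0.6527 0.2534 0.2797] t 8.9333 open 0.998
shift cm [-0.49  0.23 17.97] rotvec [ 0.03 -0.03 -0.68]
yaw now [ 1.7997e+02 -3.0000e-02 -1.2084e+02] pos [0.6527 0.2534 0.2797] t 8.9333 open 0.998
shift cm [-0.49  0.22 27.57] rotvec [ 0.03 -0.03 -0.68]
```

Call:
drive_tool(
  motion=[-0.3, 0.1, 4, 0, 0, -0.7, -0.5, 0.2, 8, 0, 0, -0.7, -0.5, 0.2, 12, 0, 0, -0.7, -0.5, 0.2, 16, 0, 0, -0.7, -0.5, 0.2, 19, 0, 0, -0.7, -0.5, 0.2, 21, 0, 0, -0.7, -0.5, 0.2, 22, 0, 0, -0.7, -0.5, 0.2, 22, 0, 0, -0.7],
  fingers=-0.7,
)

```text
time_s: 9.6
position: [0.6519, 0.258, 0.0573]
orientation: [3.138, -0.004, -2.096]
ft_force: [-0.7, -1.2, 0.4]
opening: 0.847
```

Run:
```python
from h import *
th=np.radians(59.84);u=np.array([np.cos(th),np.sin(th)])
plan([*(np.array([.6265,.2129])+u*.053),.0035],239.84)
p,M,s=tcp();im,_=save('wrist','w6')
cv2.imwrite('pics/w6a.png',cv2.resize(im[60:290,200:440],None,fx=2.5,fy=2.5,interpolation=cv2.INTER_CUBIC))
```

```text
yaw now [ 179.8    -0.21 -120.09] pos [0.6519 0.258  0.0573] t 9.6 open 0.847
shift cm [-0.14 -0.09  5.38] rotvec [ 0.2  -0.21  0.07]
```

View pics/w6a.png

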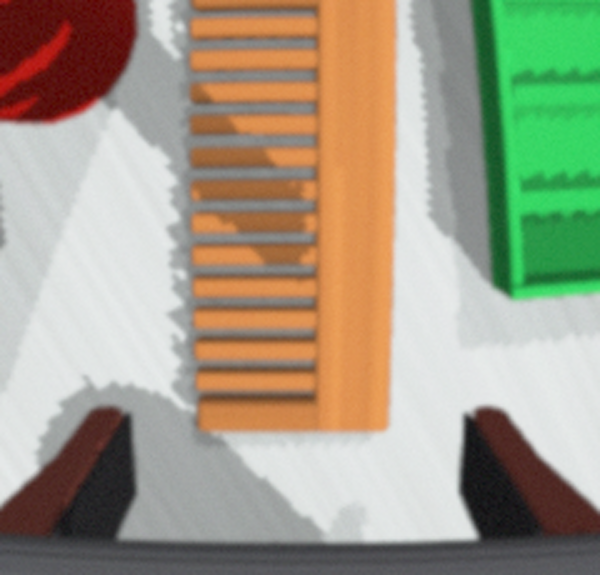

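Call:
drive_tool(
  motion=[-0.1, -0.1, 2, 0, 0, 0, -0.1, -0.1, 3.5, 0, 0, 0, -0.1, -0.1, 4.5, 0, 0, 0, -0.1, -0.1, 5.1, 0, 0, 0, -0.1, -0.1, 5.35, 0, 0, 0, -0.1, -0.1, 5.35, 0, 0, 0],
)

```text
time_s: 10.15
position: [0.6556, 0.259, 0.0071]
orientation: [-3.141, 0.0, -2.095]
ft_force: [-0.3, -0.4, -0.5]
opening: 0.849
```

Call:
drive_tool(
  motion=[0, 0, 0, 0, 0, 0, 0, 0, 0, 0, 0, 0, 0, 0, 0, 0, 0, 0, 0, 0, 0, 0, 0, 0, 0, 0, 0, 0, 0, 0, 0, 0, 0, 0, 0, 0],
  fingers=1,
  newtons=35,
)

```text
time_s: 10.65
position: [0.6557, 0.2592, 0.0074]
orientation: [-3.141, 0.001, -2.095]
ft_force: [-0.1, 0.1, 5.1]
opening: 0.624
```

Call:
drive_tool(
  motion=[0, 0, 0, 0, 0, 0, 0, 0, 0, 0, 0, 0, 0, 0, 0.4, 0, 0, 0, 0, 0, 0.4, 0, 0, 0, 0, 0, 0.4, 0, 0, 0],
  fingers=-0.6,
)

```text
time_s: 11.07
position: [0.6546, 0.2587, 0.0018]
orientation: [3.141, -0.001, -2.095]
ft_force: [-0.9, -0.2, -0.6]
opening: 0.8
```

Call:
drive_tool(
  motion=[0, 0, 0, 0, 0, 0, 0, 0, 0, 0, 0, 0, 0, 0, 0, 0, 0, 0, 0, 0, 0, 0, 0, 0, 0, 0, 0, 0, 0, 0, 0, 0, 0, 0, 0, 0],
  fingers=1,
  newtons=35,
)

```text
time_s: 11.57
position: [0.6553, 0.2589, 0.0026]
orientation: [-3.142, -0.0, -2.095]
ft_force: [0.5, 0.3, -0.5]
opening: 0.634
```

Call:
drive_tool(
  motion=[0, 0, -1.5, 0, 0, 0, 0, 0, -4, 0, 0, 0, 0, 0, -7, 0, 0, 0, 0, 0, -10, 0, 0, 0, 0, 0, -14, 0, 0, 0, 0, 0, -18, 0, 0, 0, 0, 0, -22, 0, 0, 0, 0, 0, -24, 0, 0, 0],
)

```text
time_s: 12.23
position: [0.6572, 0.2596, 0.2487]
orientation: [-3.136, 0.005, -2.095]
ft_force: [0.4, 0.2, 0.3]
opening: 0.631
```

Run:
```python
from h import *
plan([.60,.18,.25],180)
p,M,s=tcp();im,_=save('wrist','w7')
cv2.imwrite('pics/w7a.png',cv2.resize(im[40:290,200:440],None,fx=2.3,fy=2.3,interpolation=cv2.INTER_CUBIC))
```

```text
yaw now [-179.7     0.3  -120.04] pos [0.6572 0.2596 0.2487] t 12.2333 open 0.631
shift cm [ 9.75  0.97 -0.18] rotvec [-0.11  0.43 59.96]
```

View pics/w7a.png

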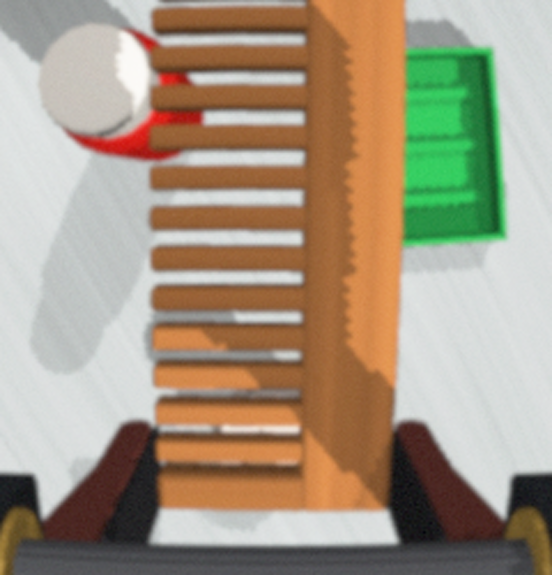

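Call:
drive_tool(
  motion=[1.5, 0, 0, 0, 0, 7, 3, 0, 0, 0, 0, 14, 4.5, 0.1, 0, 0, 0, 21, 6, 0.2, 0, 0, 0, 28, 7.5, 0.4, 0, 0, 0, 35, 8.5, 0.6, 0, 0, 0, 42, 9.5, 0.8, 0, 0, 0, 49, 9.8, 1, 0, 0, 0, 56],
)

```text
time_s: 12.95
position: [0.5963, 0.1779, 0.2423]
orientation: [-3.141, -0.001, -3.079]
ft_force: [-0.2, 0.0, 0.5]
opening: 0.63
```

Run:
```python
from h import *
print(kw(-.218,-.035,.25))
plan([.55,.02,.25],125)
```

```text
[ 0.41989032 -0.29612012  0.25      ]
yaw now [-1.7996e+02 -7.0000e-02 -1.7643e+02] pos [0.5963 0.1779 0.2423] t 12.95 open 0.63
shift cm [  5.6  -15.47  -0.76] rotvec [-7.000e-02 -4.000e-02  5.857e+01]
```

Call:
drive_tool(
  motion=[0.7, -2, -0.5, 0, 0, 7, 1.4, -4, -0.8, 0, 0, 14, 2.1, -6, -0.8, 0, 0, 21, 2.8, -8, -0.8, 0, 0, 28, 3.5, -10, -0.8, 0, 0, 35, 4.2, -12, -0.8, 0, 0, 42, 4.9, -14, -0.8, 0, 0, 49, 5.6, -15.5, -0.8, 0, 0, 56],
)

```text
time_s: 13.62
position: [0.5517, 0.0192, 0.2503]
orientation: [-3.141, 0.0, 2.227]
ft_force: [-0.9, -0.7, -0.4]
opening: 0.633
```

Run:
```python
from h import *
plan([.48,-.15,.25],70)
```

```text
yaw now [-1.7997e+02  1.0000e-02  1.2759e+02] pos [0.5517 0.0192 0.2503] t 13.6167 open 0.633
shift cm [ -9.03 -16.     0.04] rotvec [-3.000e-02  3.000e-02  5.759e+01]
```

Call:
drive_tool(
  motion=[-1.1, -2, 0, 0, 0, 7, -2.2, -4, 0, 0, 0, 14, -3.3, -6, 0, 0, 0, 21, -4.5, -8, 0, 0, 0, 28, -5.6, -10, 0, 0, 0, 35, -6.7, -12, 0, 0, 0, 42, -7.8, -14, 0, 0, 0, 49, -9, -16, 0, 0, 0, 56],
)

```text
time_s: 14.28
position: [0.4806, -0.1494, 0.2504]
orientation: [-3.141, 0.0, 1.25]
ft_force: [-0.6, 0.4, -0.3]
opening: 0.634
```

Run:
```python
from h import *
plan(kw(-.218,-.035,.25),14)
```

```text
yaw now [-179.97    0.     71.62] pos [ 0.4806 -0.1494  0.2504] t 14.2833 open 0.634
shift cm [-15.83  -1.13   0.04] rotvec [-2.000e-02  2.000e-02  5.762e+01]
```

Call:
drive_tool(
  motion=[-2, -0.1, 0, 0, 0, 7, -4, -0.3, 0, 0, 0, 14, -6, -0.5, 0, 0, 0, 21, -8, -0.6, 0, 0, 0, 28, -10, -0.7, 0, 0, 0, 35, -12, -0.9, 0, 0, 0, 42, -14, -1, 0, 0, 0, 49, -15.8, -1.1, 0, 0, 0, 56],
)

```text
time_s: 14.95
position: [0.4214, -0.2964, 0.2504]
orientation: [-3.141, 0.0, 0.272]
ft_force: [-0.4, -0.2, 0.1]
opening: 0.631
```

Call:
drive_tool(
  motion=[0, 0, 2, 0, 0, 4, 0, 0, 5, 0, 0, 4, 0, 0, 8, 0, 0, 4, 0, 0, 10, 0, 0, 4, 0, 0, 10, 0, 0, 4, 0, 0, 10, 0, 0, 4],
)

```text
time_s: 15.45
position: [0.4213, -0.2948, 0.1499]
orientation: [-3.139, 0.002, 0.209]
ft_force: [0.6, 0.8, -1.0]
opening: 0.637
```

Run:
```python
from h import *
plan(kw(-.218,-.035,.065),11.6)
p,M,s=tcp();np.save('pics/w8p.npy',np.r_[s['position'],s['orientation']]);im,_=save('wrist','w8');print(kloc(p),bot.observe()['position'])
```

```text
yaw now [-1.7987e+02  1.0000e-01  1.1950e+01] pos [ 0.4213 -0.2948  0.1499] t 15.45 open 0.637
shift cm [-0.15  0.12  8.49] rotvec [-0.13  0.1   0.35]
[-0.21631812 -0.03403033] [ 0.42233271 -0.29572099  0.15113121]
```

View pics/w8.png

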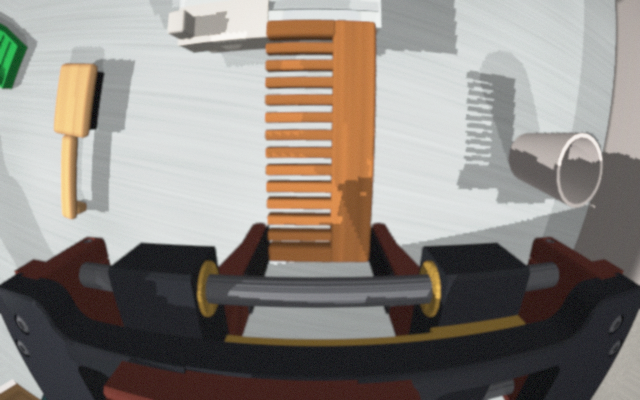

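Run:
```python
from h import *
im=cv2.imread('pics/w8.png')
cv2.imwrite('pics/w8a.png',cv2.resize(im[0:150,160:400],None,fx=3.3,fy=3.3,interpolation=cv2.INTER_CUBIC))
P=np.zeros(6);P[3]=np.pi;P[5]=0   # tool frame down; x fwd
def g(u,v): w=wplane(P,u,v,.0074);return w
for p in [(268,22),(376,24),(368,262),(270,260),(375,100),(266,100)]: print(p,g(*p).round(4))
```

```text
(268, 22) [0.1188 0.026  0.0074]
(376, 24) [ 0.1179 -0.0284  0.0074]
(368, 262) [-0.0094 -0.0271  0.0074]
(270, 260) [-0.0082  0.0275  0.0074]
(375, 100) [ 0.0778 -0.0276  0.0074]
(266, 100) [0.0777 0.0267 0.0074]
```

View pics/w8a.png

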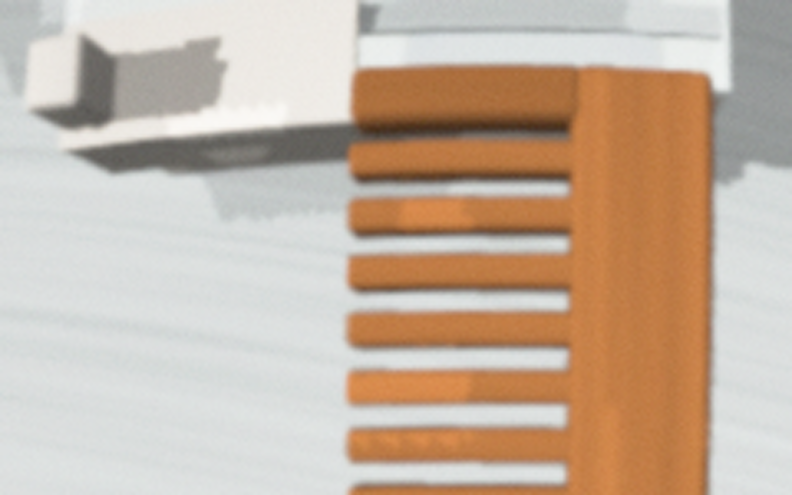

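Run:
```python
from h import *
plan(kw(-.218,-.0345,.0646),12.1)
```

```text
yaw now [179.99   0.    11.96] pos [ 0.4223 -0.2957  0.1511] t 15.5 open 0.632
shift cm [-0.25 -0.06  8.65] rotvec [ 0.01  0.   -0.14]
```

Call:
drive_tool(
  motion=[-0.25, 0, 2, 0, 0, 0, -0.25, 0, 4, 0, 0, 0, -0.25, 0, 6, 0, 0, 0, -0.25, 0, 7.5, 0, 0, 0, -0.25, 0, 8.4, 0, 0, 0, -0.25, 0, 8.6, 0, 0, 0, -0.25, 0, 8.6, 0, 0, 0, -0.25, 0, 8.6, 0, 0, 0],
)

```text
time_s: 16.17
position: [0.4206, -0.2968, 0.0659]
orientation: [3.14, -0.001, 0.209]
ft_force: [-0.0, 0.1, -0.1]
opening: 0.632
```

Run:
```python
from h import *
plan(kw(-.218,-.0345,.0646),12.1);p,M,s=tcp();print(kloc(p))
np.save('pics/w9p.npy',np.r_[s['position'],s['orientation']]);im,_=save('wrist','w9')
cv2.imwrite('pics/w9a.png',cv2.resize(im[0:260,180:440],None,fx=2.3,fy=2.3,interpolation=cv2.INTER_CUBIC))
im,_=save('scene','s9')
cv2.imwrite('pics/s9a.png',cv2.resize(im[120:260,230:420],None,fx=4,fy=4,interpolation=cv2.INTER_CUBIC))
```

```text
yaw now [ 1.7989e+02 -7.0000e-02  1.1960e+01] pos [ 0.4206 -0.2968  0.0659] t 16.1667 open 0.632
shift cm [-0.05 -0.14  0.12] rotvec [ 0.11 -0.07 -0.14]
[-0.21745399 -0.03584509]
```

View pics/w9a.png

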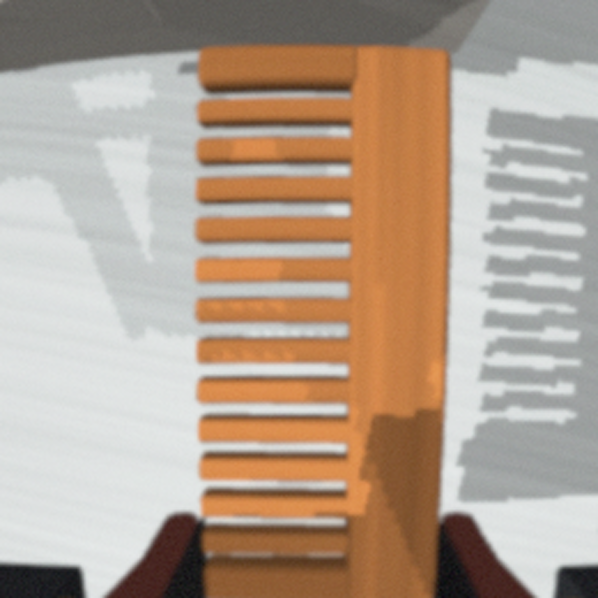

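View pics/s9a.png

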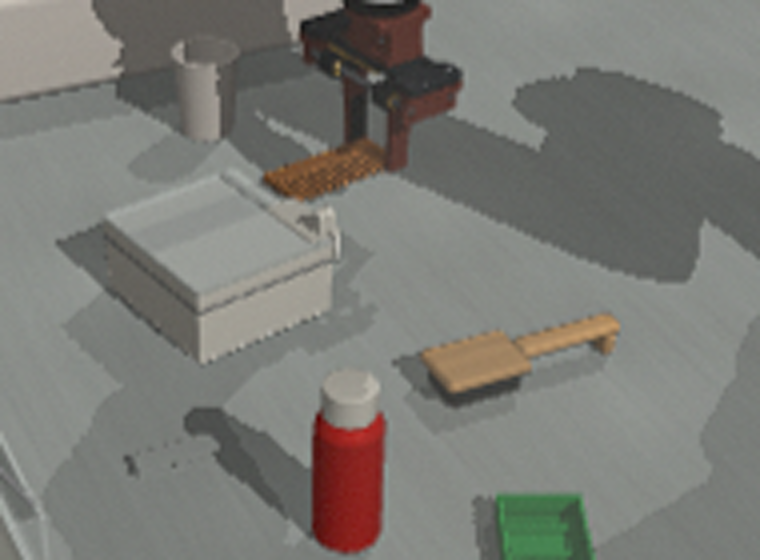

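Run:
```python
from h import *
im=cv2.imread('pics/s9.png');d=np.load('pics/s9.npy')
h=cv2.cvtColor(im,cv2.COLOR_BGR2HSV)
L=[]
for v in range(152,175):
  for u in range(294,332):
    if d[v,u]>0 and 5<h[v,u,0]<22 and h[v,u,1]>110:
      w=px2w('scene',u,v,d[v,u]); L.append([*kloc(w),w[2]])
L=np.array(L);print(len(L))
for a in np.arange(-.24,-.09,.015):
  m=(L[:,0]>a)&(L[:,0]<a+.015)
  if m.sum()>3: print(a.round(3),m.sum(),np.percentile(L[m,2],[10,50,90]).round(4),L[m,1].min().round(4),L[m,1].max().round(4))
# roof ref
for x,y in [(-.02,.03),(.03,.03),(.03,.05),(-.04,.04),(0,.06)]:
  u,v=w2p('scene',kw(x,y,.08)).round().astype(int);w=px2w('scene',u,v,d[v,u]);print('roof',x,y,w[2].round(4),kloc(w).round(4))
plan(kw(-.218,-.0345,.0646),12.1)
```

```text
218
-0.225 7 [0.0691 0.0712 0.0749] -0.06 -0.045
-0.21 22 [0.0684 0.0711 0.0738] -0.0593 -0.0107
-0.195 24 [0.0671 0.072  0.0744] -0.0617 -0.0034
-0.18 30 [0.0687 0.0715 0.0744] -0.1684 -0.0061
-0.165 27 [0.0684 0.0701 0.0733] -0.0627 -0.0083
-0.15 27 [0.067  0.0705 0.0741] -0.055 -0.0083
-0.135 32 [0.0681 0.0713 0.0745] -0.0597 -0.0041
-0.12 27 [0.0682 0.0716 0.0748] -0.0597 0.0006
-0.105 21 [0.0675 0.0721 0.0752] -0.0588 -0.0012
roof -0.02 0.03 0.0793 [-0.0204  0.0297]
roof 0.03 0.03 0.0819 [0.0299 0.0317]
roof 0.03 0.05 0.0768 [0.028 0.048]
roof -0.04 0.04 0.0805 [-0.0414  0.0386]
roof 0 0.06 0.0789 [-0.0012  0.0569]
yaw now [ 1.7989e+02 -7.0000e-02  1.1960e+01] pos [ 0.4205 -0.2968  0.0658] t 16.2667 open 0.633
shift cm [-0.05 -0.13  0.12] rotvec [ 0.11 -0.07 -0.14]
```

Call:
drive_tool(
  motion=[0, -0.13, 0.12, 0.1, 0, -0.1, 0, -0.13, 0.12, 0.1, 0, -0.1, 0, -0.13, 0.12, 0.1, 0, -0.1, 0, -0.13, 0.12, 0.1, 0, -0.1],
)

```text
time_s: 16.6
position: [0.4195, -0.2949, 0.0636]
orientation: [-3.14, -0.0, 0.211]
ft_force: [0.1, 0.8, -1.0]
opening: 0.633
```

Run:
```python
from h import *
p,M,s=tcp();print(kloc(p));plan(kw(-.160,-.0345,.0646),12.1)
```

```text
[-0.21814317 -0.03368416]
yaw now [-179.92   -0.     12.06] pos [ 0.4195 -0.2949  0.0636] t 16.6 open 0.633
shift cm [ 5.81  0.13 -0.1 ] rotvec [-0.08 -0.   -0.04]
```

Call:
drive_tool(
  motion=[0.8, 0.07, -0.05, 0, 0, 0, 1.6, 0.07, -0.05, 0, 0, 0, 2.3, 0.08, -0.05, 0, 0, 0, 2.8, 0.08, -0.05, 0, 0, 0, 3.3, 0.09, -0.05, 0, 0, 0, 3.8, 0.09, -0.05, 0, 0, 0, 3.8, 0.09, -0.05, 0, 0, 0],
)

```text
time_s: 17.18
position: [0.458, -0.2877, 0.064]
orientation: [-3.14, -0.001, 0.211]
ft_force: [0.6, 0.2, -0.6]
opening: 0.634
```

Run:
```python
from h import *
p,M,s=tcp();print(kloc(p),s['ft_force'],s['torque']);plan(kw(-.112,-.0345,.0646),12.1)
im,_=save('wrist','w10')
cv2.imwrite('pics/w10a.png',cv2.resize(im[0:260,180:440],None,fx=2.3,fy=2.3,interpolation=cv2.INTER_CUBIC))
```

```text
[-0.17901217 -0.03441238] [ 0.57044945  0.17889101 -0.59685045] [0.03206107 0.13862638 0.00446591]
yaw now [-1.7993e+02 -3.0000e-02  1.2100e+01] pos [ 0.458  -0.2877  0.064 ] t 17.1833 open 0.634
shift cm [ 6.7   0.07 -0.06] rotvec [-0.07 -0.03 -0.  ]
```

View pics/w10a.png

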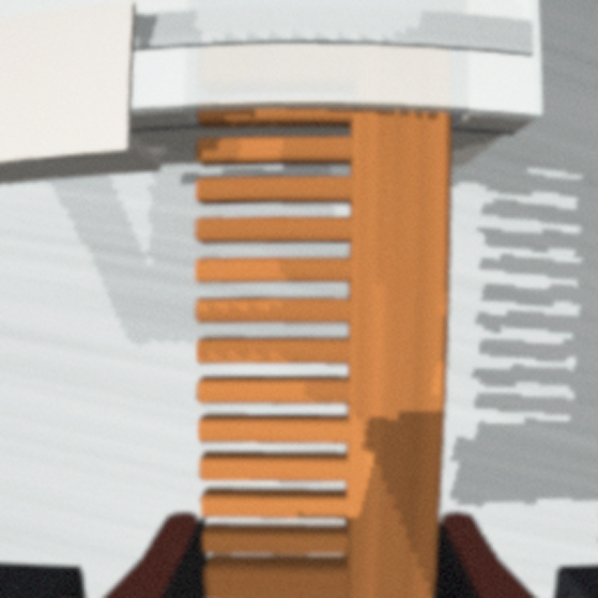

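Call:
drive_tool(
  motion=[1, 0.01, 0, 0, 0, 0, 2, 0.02, 0, 0, 0, 0, 3, 0.03, 0, 0, 0, 0, 4, 0.03, 0, 0, 0, 0, 5, 0.04, 0, 0, 0, 0, 6, 0.05, 0, 0, 0, 0, 7, 0.06, 0, 0, 0, 0, 7.6, 0.06, 0, 0, 0, 0],
)

```text
time_s: 17.9
position: [0.533, -0.2723, 0.064]
orientation: [-3.14, -0.001, 0.211]
ft_force: [0.6, 0.6, -0.3]
opening: 0.634
```

Run:
```python
from h import *
p,M,s=tcp();print(kloc(p),s['ft_force'],s['torque']);plan(kw(-.102,-.0345,.0646),12.1)
im,_=save('wrist','w11')
cv2.imwrite('pics/w11a.png',cv2.resize(im[0:260,180:440],None,fx=2.3,fy=2.3,interpolation=cv2.INTER_CUBIC))
```

```text
[-0.10244121 -0.03437214] [ 0.55774675  0.55284088 -0.2871602 ] [-0.0207495   0.16683937 -0.0099363 ]
yaw now [-1.7993e+02 -4.0000e-02  1.2090e+01] pos [ 0.533  -0.2723  0.064 ] t 17.9 open 0.634
shift cm [ 0.04  0.01 -0.06] rotvec [-0.07 -0.04 -0.01]
```

View pics/w11a.png

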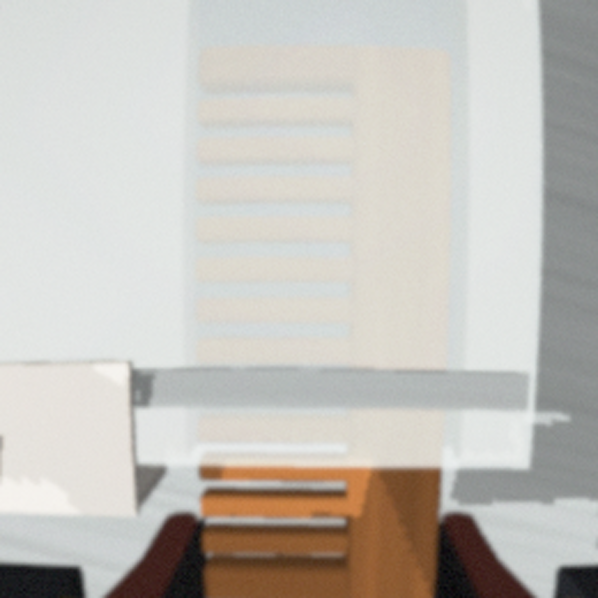

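Call:
drive_tool(
  motion=[0, 0, 0, 0, 0, 0, 0, 0, 0, 0, 0, 0, 0, 0, 0, 0, 0, 0, -1, 0, 0, 0, 0, 0, -2.5, 0, 0, 0, 0, 0, -4, 0, 0, 0, 0, 0, -5.5, 0, 0, 0, 0, 0, -5.5, 0, 0, 0, 0, 0],
  fingers=-0.6,
)

```text
time_s: 18.62
position: [0.4736, -0.2836, 0.0637]
orientation: [-3.138, 0.003, 0.209]
ft_force: [-0.1, -0.2, 0.4]
opening: 0.797
```

Run:
```python
from h import *
p,M,s=tcp();print(kloc(p),s['ft_force'],s['opening'])
im,_=save('wrist','w12')
cv2.imwrite('pics/w12a.png',cv2.resize(im[0:260,180:440],None,fx=2.3,fy=2.3,interpolation=cv2.INTER_CUBIC))
```

```text
[-0.16291044 -0.03357041] [-0.08001449 -0.24049337  0.43680121] 0.7973705133598089
```

View pics/w12a.png

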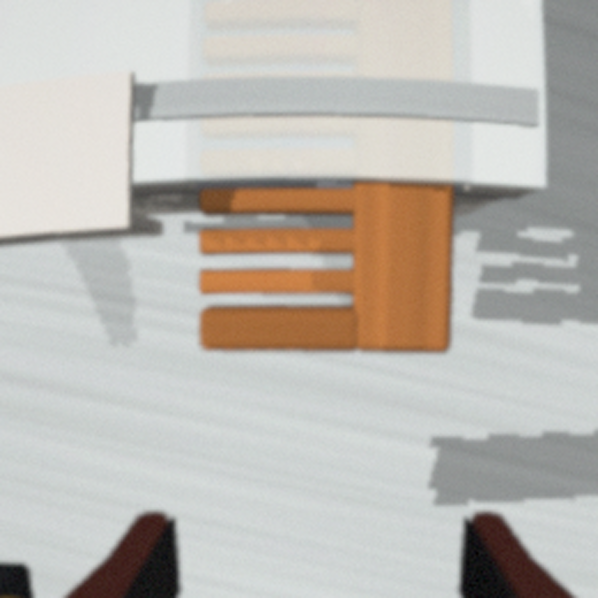

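Call:
drive_tool(
  motion=[0, 0.1, 0, 0, 0, 0, 0, 0.1, 0, 0, 0, 0, 0, 0.1, 0, 0, 0, 0, 0, 0.1, 0, 0, 0, 0, 0, 0.1, 0, 0, 0, 0, 0, 0.1, 0, 0, 0, 0, 0.5, 0.1, 0, 0, 0, 0, 1, 0.1, 0, 0, 0, 0],
  fingers=1,
  newtons=20,
)

```text
time_s: 19.33
position: [0.4878, -0.2827, 0.0639]
orientation: [-3.14, 0.0, 0.21]
ft_force: [-0.2, -0.4, -0.2]
opening: 0.234
```

Call:
drive_tool(
  motion=[0.5, 0, 0, 0, 0, 0, 0.5, 0, 0, 0, 0, 0, 0.5, 0, 0, 0, 0, 0],
)

```text
time_s: 19.58
position: [0.4929, -0.2817, 0.0639]
orientation: [-3.14, -0.0, 0.211]
ft_force: [-0.2, 0.5, 0.5]
opening: 0.018
```

Run:
```python
from h import *
p,M,s=tcp();print(kloc(p),s['ft_force'],s['opening'])
plan(kw(-.085,-.0355,.064),11.6)
```

```text
[-0.14363398 -0.0355851 ] [-0.1758394   0.47651725  0.54924946] 0.017908518513141496
yaw now [-1.7992e+02 -1.0000e-02  1.2100e+01] pos [ 0.4929 -0.2817  0.0639] t 19.5833 open 0.018
shift cm [ 5.86  0.04 -0.01] rotvec [-0.08 -0.01  0.5 ]
```

Call:
drive_tool(
  motion=[0.8, 0, 0, 0, 0, 0.5, 1.6, 0, 0, 0, 0, 0.5, 2.4, 0, 0, 0, 0, 0.5, 3.2, 0, 0, 0, 0, 0.5, 4, 0, 0, 0, 0, 0.5, 4.6, 0, 0, 0, 0, 0.5, 5, 0.02, 0, 0, 0, 0.5, 5.3, 0.04, 0, 0, 0, 0.5],
)

```text
time_s: 20.25
position: [0.5448, -0.2709, 0.0639]
orientation: [-3.14, 0.0, 0.202]
ft_force: [-0.9, 0.1, 0.9]
opening: 0.005
```

Run:
```python
from h import *
p,M,s=tcp();print(kloc(p),s['ft_force'],s['opening'])
plan(kw(-.085,-.0355,.064),11.6)
im,_=save('wrist','w13')
cv2.imwrite('pics/w13a.png',cv2.resize(im[0:260,180:440],None,fx=2.3,fy=2.3,interpolation=cv2.INTER_CUBIC))
```

```text
[-0.09055011 -0.0354523 ] [-0.93052752  0.05105237  0.90877743] 0.005290411687318897
yaw now [-1.7991e+02  1.0000e-02  1.1590e+01] pos [ 0.5448 -0.2709  0.0639] t 20.25 open 0.005
shift cm [ 0.56  0.   -0.01] rotvec [-0.09  0.01 -0.01]
```

View pics/w13a.png

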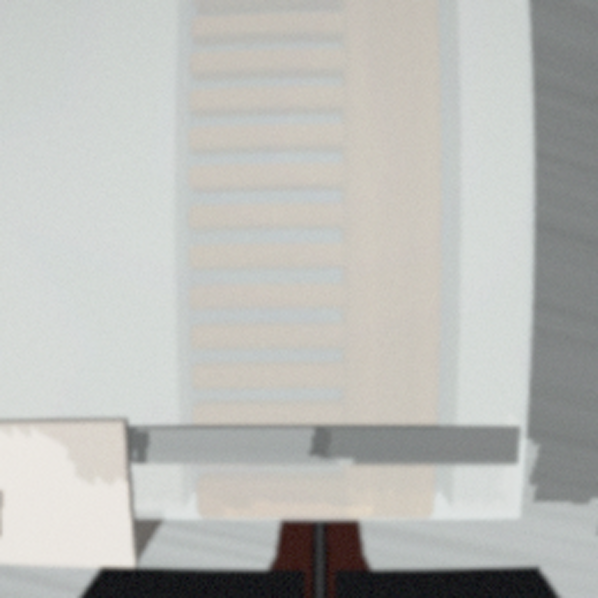

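Call:
drive_tool(
  motion=[0.15, 0, 0, 0, 0, 0, 0.3, 0, 0, 0, 0, 0, 0.4, 0, 0, 0, 0, 0, 0.48, 0, 0, 0, 0, 0, 0.48, 0, 0, 0, 0, 0, 0.48, 0, 0, 0, 0, 0],
)

```text
time_s: 20.8
position: [0.5487, -0.2702, 0.0639]
orientation: [-3.14, 0.0, 0.202]
ft_force: [-0.6, 0.1, 0.0]
opening: 0.011
```

Run:
```python
from h import *
p,M,s=tcp();print(kloc(p),s['ft_force'],s['opening'])
im,_=save('wrist','w14')
cv2.imwrite('pics/w14a.png',cv2.resize(im[150:260,240:400],None,fx=4,fy=4,interpolation=cv2.INTER_CUBIC))
```

```text
[-0.08662796 -0.03550372] [-0.56471345  0.07350886  0.01452042] 0.010777849631860075
```

View pics/w14a.png

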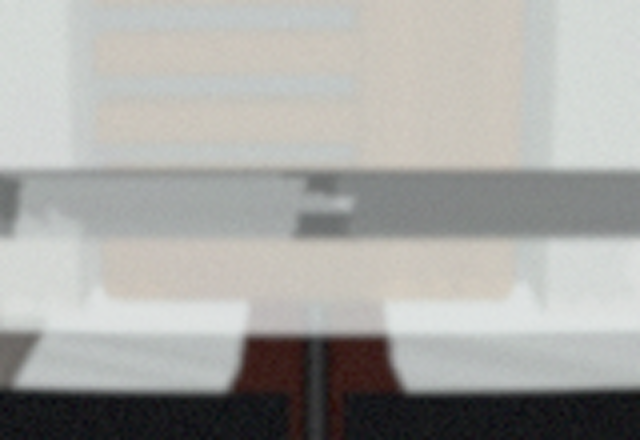

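Run:
```python
from h import *
p,M,s=tcp();P=np.r_[s['position'],s['orientation']]
g=lambda a,b,z:kloc(wplane(P,240+(a+.5)/4-.5,150+(b+.5)/4-.5,z)).round(4)
print('tail',g(150,298,.07),g(470,298,.07),'roof edge top',g(150,335,.08),g(500,335,.08),'roof edge low',g(150,335,.074))
im=cv2.imread('pics/w14.png')
```

```text
tail [-0.0741 -0.0128] [-0.074  -0.0557] roof edge top [-0.0756 -0.0141] [-0.0756 -0.0584] roof edge low [-0.0779 -0.0132]
```

Run:
```python
from h import *
# w12: pose
P=np.r_[[0.4736,-0.2836,0.0637],[-3.138,0.003,0.209]]
g=lambda a,b,z:kloc(wplane(P,180+(a+.5)/2.3-.5,(b+.5)/2.3-.5,z)).round(4)
print('w12 tail',g(210,349,.07),g(440,350,.07),'edge',g(160,185,.08),g(540,188,.08))
im=cv2.imread('pics/w14.png')
# column profile
for x in (270,290,355): print(x,im[218:240,x].mean(1).round().astype(int).tolist())
```

```text
w12 tail [-0.1115 -0.0085] [-0.1113 -0.0594] edge [-0.0761  0.0002] [-0.0753 -0.0783]
270 [193, 195, 191, 196, 197, 197, 206, 214, 219, 223, 222, 222, 223, 222, 216, 201, 187, 183, 181, 186, 189, 192]
290 [192, 192, 198, 194, 194, 195, 198, 211, 219, 222, 223, 224, 223, 223, 218, 204, 189, 187, 187, 186, 186, 180]
355 [193, 198, 198, 198, 197, 200, 204, 214, 221, 223, 224, 224, 225, 222, 219, 207, 194, 184, 181, 181, 181, 185]
```

Call:
drive_tool(
  motion=[0.1, 0, 0, 0, 0, 0, 0.1, 0, 0, 0, 0, 0, 0.1, 0, 0, 0, 0, 0],
)

```text
time_s: 21.1
position: [0.5487, -0.2702, 0.0639]
orientation: [-3.14, 0.002, 0.202]
ft_force: [-4.6, -1.7, 1.8]
opening: 0.003
```

Run:
```python
from h import *
p,M,s=tcp();print(kloc(p),s['ft_force'],s['torque'])
im,_=save('wrist','w15')
for x in (270,290,355): print(x,im[218:240,x].mean(1).round().astype(int).tolist())
```

```text
[-0.08663225 -0.03550472] [-4.625602   -1.71670099  1.76951783] [-0.39521939  0.88072763 -0.00674491]
270 [195, 194, 194, 196, 193, 198, 203, 214, 220, 223, 223, 222, 222, 222, 219, 204, 191, 181, 183, 187, 191, 192]
290 [191, 195, 195, 194, 195, 196, 199, 208, 218, 222, 221, 222, 225, 223, 219, 206, 193, 189, 186, 186, 183, 182]
355 [197, 195, 198, 197, 197, 201, 204, 211, 221, 224, 225, 223, 224, 223, 220, 209, 194, 185, 180, 180, 182, 182]
```

Call:
drive_tool(
  motion=[-1, 0, 0, 0, 0, 0, -3, 0, 0, 0, 0, 0, -5, 0, 0, 0, 0, 0, -5, 0, -4, 0, 0, 0, -5, 0, -8, 0, 0, 0, -5, 0, -12, 0, 0, 0, -5, 0, -12, 0, 0, 0, -5, 0, -12, 0, 0, 0],
  fingers=0.2,
)

```text
time_s: 21.82
position: [0.5026, -0.2815, 0.1869]
orientation: [3.138, -0.005, 0.201]
ft_force: [-0.0, -0.2, -1.6]
opening: 0.404
```

Run:
```python
from h import *
p,M,s=tcp();P=np.r_[s['position'],s['orientation']];print(kloc(p))
im,_=save('wrist','w16')
cv2.imwrite('pics/w16a.png',cv2.resize(im[0:260,180:440],None,fx=2.3,fy=2.3,interpolation=cv2.INTER_CUBIC))
np.save('pics/w16p.npy',P)
plan(kw(-.0724,.0690,.13),11.6)
```

```text
[-0.13402206 -0.03731994]
yaw now [-1.800e+02 -1.100e-01  1.155e+01] pos [ 0.5013 -0.2805  0.1848] t 21.8667 open 0.401
shift cm [  6.26 -10.51   5.49] rotvec [-0.   -0.11 -0.05]
```

View pics/w16a.png

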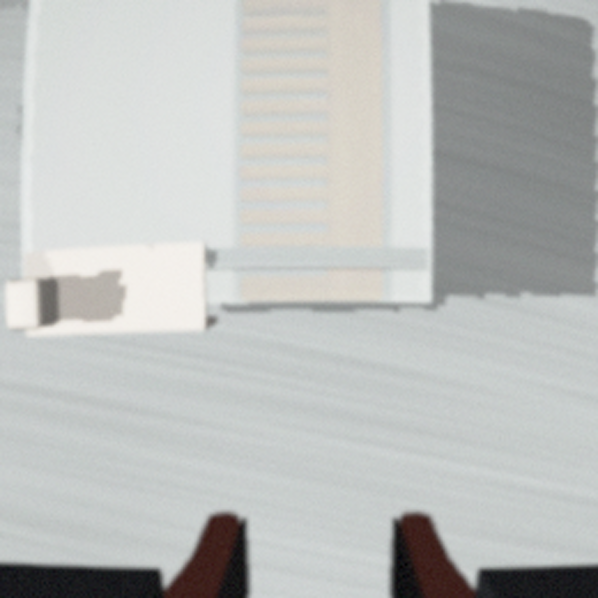

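Call:
drive_tool(
  motion=[1.5, -2.5, 0, 0, 0, 0, 3, -5, 0, 0, 0, 0, 4.5, -7.5, 1, 0, 0, 0, 6.2, -10, 3, 0, 0, 0, 6.2, -10.5, 4.5, 0, 0, 0, 6.2, -10.5, 4.5, 0, 0, 0, 6.2, -10.5, 4.5, 0, 0, 0, 6.2, -10.5, 4.5, 0, 0, 0],
)

```text
time_s: 22.53
position: [0.5402, -0.1653, 0.1387]
orientation: [-3.14, 0.001, 0.201]
ft_force: [0.1, 0.2, 0.9]
opening: 0.401
```

Run:
```python
from h import *
p,M,s=tcp();print(kloc(p))
plan(kw(-.0724,.0690,.0885),11.6)
im,_=save('wrist','w17')
cv2.imwrite('pics/w17a.png',cv2.resize(im[0:260,180:440],None,fx=2.3,fy=2.3,interpolation=cv2.INTER_CUBIC))
```

```text
[-0.07380136  0.06890964]
yaw now [-1.7988e+02  6.0000e-02  1.1540e+01] pos [ 0.5402 -0.1653  0.1387] t 22.5333 open 0.401
shift cm [0.15 0.   5.02] rotvec [-0.12  0.06 -0.06]
```

View pics/w17a.png

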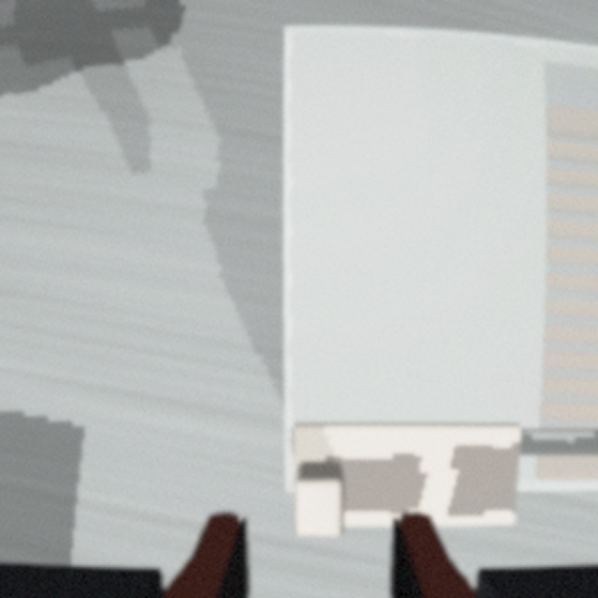

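Fin at crop (318,505), centred between the fingertips. Descend, then grip.

Call:
drive_tool(
  motion=[0.1, 0, 2, 0, 0, 0, 0.1, 0, 3.5, 0, 0, 0, 0.1, 0, 4.5, 0, 0, 0, 0.1, 0, 4.9, 0, 0, 0, 0.1, 0, 4.9, 0, 0, 0, 0.1, 0, 4.9, 0, 0, 0],
)

```text
time_s: 23.08
position: [0.5419, -0.1651, 0.0906]
orientation: [-3.14, -0.0, 0.201]
ft_force: [-0.1, -0.3, 0.0]
opening: 0.402
```

Call:
drive_tool(
  motion=[0, 0, 0, 0, 0, 0, 0, 0, 0, 0, 0, 0, 0, 0, 0, 0, 0, 0, 0, 0, 0, 0, 0, 0, 0, 0, 0, 0, 0, 0, 0, 0, 0, 0, 0, 0],
  fingers=1,
  newtons=12,
)

```text
time_s: 23.58
position: [0.5421, -0.1649, 0.0907]
orientation: [-3.141, -0.001, 0.202]
ft_force: [-0.5, -0.8, 4.3]
opening: 0.16
```

Run:
```python
from h import *
p,M,s=tcp();print(kloc(p),s['opening']*88,s['ft_force'])
plan(kw(-.0724,-.0085,.0885),11.6)
```

```text
[-0.07194041  0.0690165 ] 14.043481056677358 [-0.50883143 -0.84126426  4.28480813]
yaw now [-1.7995e+02 -4.0000e-02  1.1570e+01] pos [ 0.5421 -0.1649  0.0907] t 23.5833 open 0.16
shift cm [-0.04  7.75  0.21] rotvec [-0.05 -0.04 -0.03]
```

Call:
drive_tool(
  motion=[0, 1, 0, 0, 0, 0, 0, 2.1, 0, 0, 0, 0, 0, 3.2, 0, 0, 0, 0, 0, 4.3, 0, 0, 0, 0, 0, 5.4, 0, 0, 0, 0, 0, 6.4, 0, 0, 0, 0, 0, 7.2, 0, 0, 0, 0, 0, 7.5, 0, 0, 0, 0],
)

```text
time_s: 24.25
position: [0.5572, -0.2393, 0.0906]
orientation: [-3.141, -0.001, 0.201]
ft_force: [-1.7, 1.5, 7.0]
opening: 0.162
```

Call:
drive_tool(
  motion=[0, 0.15, 0, 0, 0, 0, 0, 0.25, 0, 0, 0, 0, 0, 0.25, 0, 0, 0, 0],
)

```text
time_s: 24.5
position: [0.5572, -0.2394, 0.0906]
orientation: [-3.138, -0.001, 0.201]
ft_force: [-0.5, 5.0, 7.8]
opening: 0.157
```

Run:
```python
from h import *
p,M,s=tcp();print(kloc(p),s['opening']*88,s['ft_force'],s['time_s'])
```

```text
[-0.07208898 -0.00709609] 13.81034891586954 [-0.53213593  4.95713059  7.81755819] 24.5
```

Call:
drive_tool(
  motion=[0, 0, 0, 0, 0, 0, 0, 0, 0, 0, 0, 0, 0, 0, 0, 0, 0, 0, 0, 0, 0, 0, 0, 0, 0, -0.2, -3, 0, 0, 0, 0, -0.2, -7, 0, 0, 0, 0, -0.2, -11, 0, 0, 0, 0, -0.2, -15, 0, 0, 0],
  fingers=0.1,
)

```text
time_s: 25.17
position: [0.5563, -0.2386, 0.2411]
orientation: [-3.139, 0.001, 0.202]
ft_force: [0.4, -1.1, -0.5]
opening: 0.446
```

Call:
drive_tool(
  motion=[-3, 0, -2, 0, 0, 0, -6, 0, -4, 0, 0, 0, -9, 0, -5, 0, 0, 0, -10, 0, -5, 0, 0, 0, -10, 0, -5, 0, 0, 0],
)

```text
time_s: 25.58
position: [0.4572, -0.2592, 0.2905]
orientation: [-3.141, -0.0, 0.2]
ft_force: [-0.1, 0.2, -0.4]
opening: 0.45
```

Run:
```python
from h import *
p,M,s=tcp();P=np.r_[s['position'],s['orientation']];np.save('pics/w18p.npy',P);print(kloc(p),s['ft_force'])
im,_=save('wrist','w18')
cv2.imwrite('pics/w18a.png',cv2.resize(im[0:200,220:440],None,fx=3,fy=3,interpolation=cv2.INTER_CUBIC))
im,_=save('top','t18');cv2.imwrite('pics/t18a.png',cv2.resize(im[130:260,130:500],None,fx=2.1,fy=2.1))
im,_=save('scene','s18');cv2.imwrite('pics/s18a.png',cv2.resize(im[120:350,220:470],None,fx=2.4,fy=2.4))
```

```text
[-0.17403624 -0.00638127] [-0.13964008  0.20486517 -0.4233796 ]
```

View pics/w18a.png

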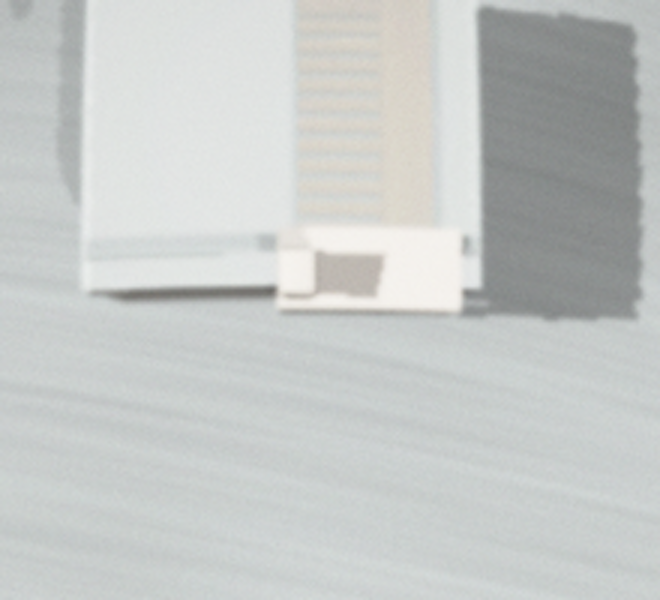

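View pics/t18a.png

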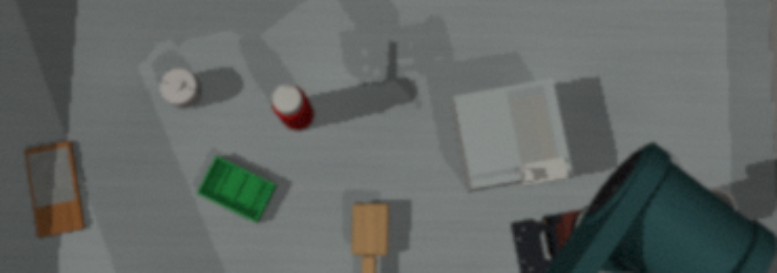

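View pics/s18a.png

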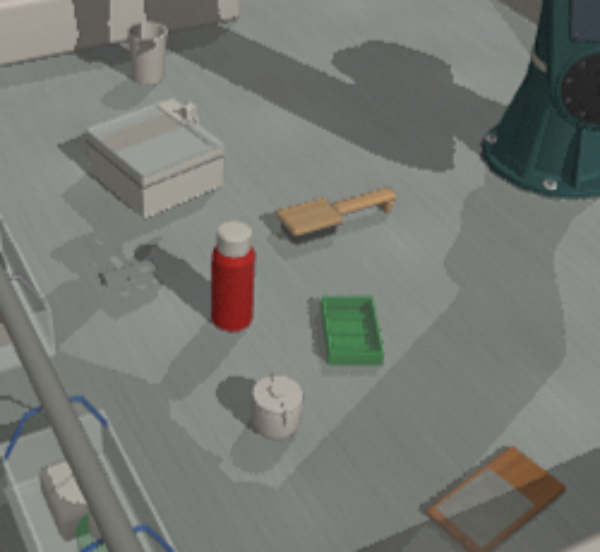

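Run:
```python
from h import *
P=np.load('pics/w18p.npy')
g=lambda a,b,z:kloc(wplane(P,220+(a+.5)/3-.5,(b+.5)/3-.5,z)).round(4)
print('fin',g(298,274,.107),'flange',g(278,270,.085),g(463,270,.085))
P=np.load('pics/w16p.npy')
g=lambda a,b,z:kloc(wplane(P,180+(a+.5)/2.3-.5,(b+.5)/2.3-.5,z)).round(4)
print('tail',g(260,300,.07),g(370,300,.07),'edge',g(260,303,.08),g(400,303,.08))
bot.close_job()
```

```text
fin [-0.0735 -0.0063] flange [-0.0697  0.0015] [-0.0686 -0.0713]
tail [-0.0747 -0.014 ] [-0.0748 -0.0569] edge [-0.0757 -0.0148] [-0.0756 -0.0675]
the job is handed in; nothing more can be done
```

The comb is in the white keeper with its tail about flush, and the shutter is closed over it. I handed the job in at about 25.7 s.

I slid the shutter from about 13 mm open to its open stop. The comb was gripped at the end away from the bottle and fed flat into the slot with almost no force. I then pushed its tail with the shut fingers until they met the front face, at about 5 N, and slid the shutter back to its closed stop.

**Last checks**
- **Shutter:** the gripped fin stopped at y = -7.1 mm in the keeper's frame, against -7 mm when fully closed. The final wrist image gave -6.3 mm.
- **Comb tail:** the picture after the push put it about 1 mm inside the front edge. A closer, more oblique picture had read about 1.5 mm inside. Both agree with flush to within the camera's error.
- **Other objects:** the bottle, dish, pot, hairbrush, cup and board looked unmoved in the scene and top pictures, judged by eye. The clip is in shadow in the final pictures, so I could only make it out faintly. I did not measure any of them again.
- **Robot:** the arm finished clear of everything, with no contact force.

One correction was needed. The first grip on the comb was about 4 mm too high, so I let go, went lower and gripped again before lifting.

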